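Clamp a stone cast in the guide slide of the trimmer table

ROBOT

A 6-joint arm with a two-finger parallel gripper is mounted at the origin on the work surface. World frame = base frame: x ahead of the robot, y to its left, z up, the work surface at z = 0. Lengths are in mm, angles in rad, forces in N, time in s.
With the tool pointing down it reaches from about 300 to 875 mm from the base axis. Payload 4.2 kg.
Tool frame: the origin (TCP) lies midway between the tips of the shut fingers; the grasp point (between the pads) lies behind it (ctrl.grip_point_offset is the z of the grasp point in the tool frame, in mm); z points along the fingers, y is the direction in which the jaws open and shut (so a half turn about z gives the same grasp; the last joint's range is limited). The gripper opens to 85 mm and grips with 20 to 120 N. Pads are 22 mm wide; open, the fingers measure 114 mm over their backs; the gripper's body (76 mm by 85 mm) begins 54 mm behind the grasp point. The pads swing forward as they close: fully open they stand 13 mm farther back than shut.
Start: joints at [1.324, 0.32, 1.565, -0, 1.257, -0.02], TCP at [129.296, 560.289, 231.338] pointing down, gripper open.
Joint ranges: [-3.11, 3.11], [-0.84, 2.01], [0.21, 2.61], [-1.34, 4.49], [0.05, 2.63], [-2.56, 2.56]. Speed limits (rad/s): [2.57, 2.57, 3.14, 3.14, 3.14, 3.14].

INTERFACE

Orientations are given as a unit quaternion [x, y, z, w].
In Python, from bench import ctrl, viewer, ticket gives the robot as it stands. The module is installed in compiled form; this text tells all that it offers.
- The arm moves only by the shell command python3 -m creep 'ROWS' [FORCE]. ROWS is JSON, a list that holds one entry, the list of rows, each a list of 7 numbers: the turn, a rotation vector about the tool's x, y, z in degrees, then the shift along the tool's x, y, z in cm, then the opening, from 0 (shut) to 1 (fully open). A call has 1 to 12 rows; each row shifts and turns the commanded pose from where the row before left it, along the tool's axes as they then stand; what a row does not reach is not made up. A row lasts 1/8 s, in which the tool goes at most 62.5 mm and 10.7 degrees, less where a joint would pass 70% of its speed; a pose out of reach is approached as far as the arm can. A call with a gripper value outside its range is refused whole. The fingers move at their own pace and stop on an object; FORCE is the grip in N (left out, the last holds). Time passes only in rows, so rows that do not move let the fingers close. It gives the time, the measured TCP pose, the force and the opening at its end, in the units of the state.
- ctrl.get_obs(): the state, without advancing time (a new reading comes with each control period).
- viewer.get_image(name): name is "scene" or "top"; returns (picture, depth): 420x560x3 uint8, blue, green, red; 420x560 float32, mm along the optical axis (not along the pixel's ray), 0 where there is no reading.
- viewer.camera_info(name): a dict with "fov_y" (degrees; the focal length in pixels is half the picture's height over the tangent of half this angle, whatever the lens; pixels are square), "cx", "cy" (the principal point, pixels), "k1" (the pictures are not rectified: a ray, as slopes to the right and down, at radius r is drawn at 1 + k1 r^2 times it, then the intrinsics apply), "R" (3x3) and "t" (3): a world point X has camera coordinates R X + t. Camera axes: x right, y down, z forward; pixel columns grow to the right and rows downward; lengths in mm; the calibration is good to about 2 mm. A picture is of the moment at which its call begins. camera_info takes no time and is no camera call.
- ticket.sign_off(): hands the job in, once; it reports no verdict.
The state is a dict: "clock": time; "qpos": joint angles; "qd": joint speeds; "joint_efforts": joint torques, N m; "tool_pos": TCP position; "orientation": TCP orientation; "wrist_force": force on the tool from outside, world axes, zero at the start; "moment": the same for the moment, N m; "width": finger opening in mm.
Only numpy, scipy, OpenCV 4.12 (cv2) and the standard library are available. Lean on these libraries where they do the work, as an engineer would, in place of code of your own. Each camera call takes 0.05 s, during which the arm holds its last target.

TASK

Turn the handwheel to open the guide slide until its pointer stands level with the clip-on mark on the scale, and let it stand there a moment. Then set the small stone cast upright and centred on the clamp's bed between slide and fence, square to them either way round, let go of it, and wind the slide in until its sprung pad holds the cast against the fence, firmly but gently: pad pressed about half way in, not bottomed. Let go of the handle and leave everything else on the bench where it is.

Things in the scene. Friction and masses are not known exactly. Their poses are not given: they have to be found in the camera images.
- clamp: Fixed steel guide-slide clamp, 240 mm along its own y, bed top 110 mm high. Origin: underside; x across, y along the slide towards the fence, z up. Bed: two bars with a 24 mm slot between, x -45 to 45 mm. A lower scale ledge runs along the +x side (x 45 to 78, top z 90 mm). Handwheel (100 mm across) on the -y end.
- fence_foot (a point): Where the face of the fixed upright fence meets the bed, mid-width: clamp x 0, y +130, z 110 mm; axes as the clamp. The fence rises 45 mm above the bed. A steel packing plate (60 x 40 mm) in it stands 2 to 8 mm proud, set differently each time and not reported: the cast is clamped against this plate, so the meeting point must be felt or watched.
- slide: Sliding steel jaw, 60 mm wide, moved along the clamp's y by the screw; stays where it is left. Axes as the clamp; gap from the resting pad to the bare fence in mm = 20 - (y of its origin in the clamp frame), 20 to 120. Its face is a sprung black pad, 60 x 36 mm, that yields up to 8 mm towards the jaw at 5 N per mm (0 at rest, 40 N bottomed).
- pointer (a point): Tip of the pointer on the slide, over the scale ledge on the clamp's +x side.
- mark: Small fixed steel clip with an upright blade, 14 x 12 x 26 mm, on the scale ledge; origin: underside, at the blade; axes as the clamp. The slide is at the mark when the pointer has the same y (along the clamp) as this origin. The mark always lies on the opening side, at a gap of 88 to 106 mm.
- wheel (a joint): Handwheel angle a in rad; grows as the slide opens, 36 mm a turn. Opening is counter-clockwise seen from the handle end. Handle axis at clamp x = -42 sin(a), z = 85 + 42 cos(a) mm (wheel axis: x 0, z 85, along y). Turning takes about 6 N at the handle; each N of clamping adds about 0.14 N when winding in, so about 2.7 N more at 20 N.
- grip (a point): Point on the axis of the black crank handle, 62 mm out from the wheel's face (clamp y -167 mm). Bar 22 mm in diameter, 92 mm long (clamp y -106 to -198), parallel to the wheel axis at 42 mm radius. It spins freely on its own axis, so it can be pinched from above and carried round with the tool kept pointing down.
- cast: The small ochre stone cast to clamp: block 58 mm (x) x 64 mm (y) x 32 mm high with a horseshoe of teeth on top, 52 mm high in all, 0.2 to 0.35 kg. Origin: centre of underside; z up. Easiest gripped across the 58 mm and clamped by the faces 64 mm apart, but any quarter turn in the clamp will do.
- big_cast: Larger ochre cast, 82 x 92 x 60 mm; bystander. Origin: centre of underside.
- model_base: Black resin model base, 62 x 70 x 22 mm, no teeth; bystander. Origin: centre of underside.
- die_tray: Clear acrylic die tray, 66 x 88 x 22 mm; bystander. Origin: centre of underside.
- pin_cutter: Silver pin cutter handle, 142 mm long, lying; bystander.
- bowl: Dark rubber mixing bowl, 110 mm across, 65 mm high; bystander.
- spatula: Spatula, 190 mm long, lying; bystander.
- bottle: White bottle, 56 mm across, 130 mm high; bystander.
Things that resemble listed ones, but are neither listed nor needed, are in the scene too. What is shaped like the cast but green or purple is not meant.

How it is judged:
By the outcome, as a careful person would: the job done as asked, in the order asked, and still so for the second after the job is handed in, with the robot touching nothing.
It also fails if it takes over 72 s, if anything falls off the work surface, if the arm or the gripper's body presses on something with over 40 N, if the wrist force passes 120 N, or if a joint passes its speed limit or range.

## Working session

There is one attempt and no reset: what is moved stays moved. The work goes in short steps, Python scripts to look and compute and a shell command to move; the robot and the scene stay as the last step left them, time stands still between calls to the robot, and variables do not carry over. Pictures are saved under pics/ and viewed, and the job is handed in when it is done.

```bash
mkdir -p pics; python3 - <<'E'
from bench import ctrl, viewer
import cv2,numpy as np
print(ctrl.get_obs(), ctrl.grip_point_offset)
for n in("scene","top"):
    im,d=viewer.get_image(n); cv2.imwrite(f"pics/{n}0.png",im); np.save(f"pics/{n}0.npy",d); print(n,viewer.camera_info(n))
E
```

```text
{'clock': 0.0, 'qpos': array([ 1.32400331e+00,  3.20301817e-01,  1.56569257e+00,  1.62966994e-05,
        1.25737053e+00, -2.00189854e-02]), 'qd': array([ 0.00185408, -0.00015914, -0.00035173, -0.00014286, -0.00054668,
       -0.00046105]), 'joint_efforts': array([-7.59594368e-04, -4.15526068e+01, -2.34161210e+01, -7.02021634e-05,
        8.09250399e-03,  1.03390602e-05]), 'tool_pos': array([129.16945352, 559.81675475, 230.47129325]), 'orientation': array([ 1.13146671e-01,  9.93577901e-01, -8.77228705e-04, -1.25545435e-04]), 'wrist_force': array([ 0.00063531,  0.0507184 , -0.20868883]), 'moment': array([ 0.0422177,  0.0545781, -0.0502944]), 'width': 85.27061818873518} -18.700000000000003
scene {'fov_y': 51.5201104359921, 'cx': 276.19318634216154, 'cy': 208.09045191508758, 'k1': -0.032138505463687905, 'R': array([[ 0.39971115,  0.91634829,  0.02316903],
       [ 0.55143626, -0.22019211, -0.80463252],
       [-0.732222  ,  0.33439683, -0.59332091]]), 't': array([-226.34016852, -231.64417015, 1461.82466976])}
top {'fov_y': 50.250598674713935, 'cx': 267.54818760671526, 'cy': 202.49656084484818, 'k1': -0.09495096252947582, 'R': array([[-0.02136137, -0.99975662,  0.00551356],
       [-0.99797617,  0.0209923 , -0.06002399],
       [ 0.05989364, -0.00678459, -0.99818171]]), 't': array([   3.84445592,  546.11406906, 1345.5690225 ])}
```

View pics/scene0.png

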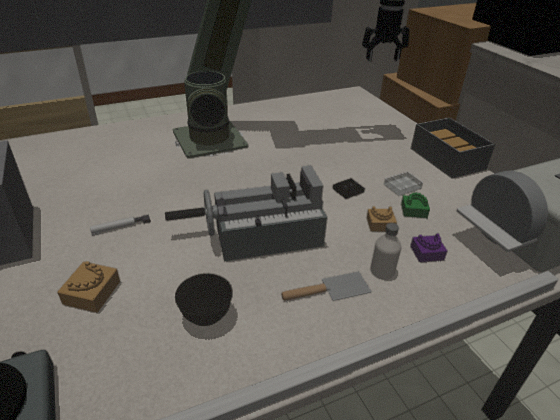

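View pics/top0.png

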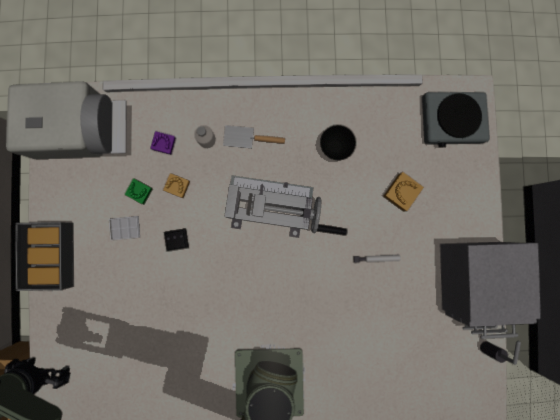

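The scene view shows the clamp at about (265,215), with its handle at (185,213) and the ochre cast at (381,218). In the top view the clamp is at (270,203), the handle at (330,230), the cast at (176,185) and the mark clip near (286,184). Next I'll zoom in.

```bash
cat > h.py <<'E'
import cv2,numpy as np
from bench import ctrl,viewer
def par(n):
    c=viewer.camera_info(n); f=210/np.tan(np.radians(c['fov_y'])/2)
    return c,f,np.array(c['R']),np.array(c['t'])
def ray(n,uv):
    c,f,R,t=par(n); p=np.array([(uv[0]-c['cx'])/f,(uv[1]-c['cy'])/f]); q=p.copy()
    for _ in range(20): q=p/(1+c['k1']*(q@q))
    d=R.T@np.array([q[0],q[1],1]); return -R.T@t,d   # d has unit depth
def onz(n,uv,z):
    o,d=ray(n,uv); return o+d*(z-o[2])/d[2]
def proj(n,X):
    c,f,R,t=par(n); p=R@np.asarray(X,float)+t; q=p[:2]/p[2]; q=q*(1+c['k1']*(q@q)); return q*f+[c['cx'],c['cy']]
def cloud(n,d):
    c,f,R,t=par(n); v,u=np.mgrid[:420,:560]; p=np.stack([(u-c['cx'])/f,(v-c['cy'])/f],-1); q=p.copy()
    for _ in range(20): q=p/(1+c['k1']*(q**2).sum(-1,keepdims=True))
    P=np.concatenate([q,np.ones_like(q[...,:1])],-1)*d[...,None]
    return (P-t)@R
def shot(n,name,box=None,s=1):
    im,d=viewer.get_image(n); np.save(f'pics/{name}.npy',d); cv2.imwrite(f'pics/{name}_full.png',im)
    if box: crop(im,box,s,name)
    return im,d
def crop(im,b,s,name):
    x0,y0,x1,y1=b; o=cv2.resize(im[y0:y1,x0:x1],None,fx=s,fy=s,interpolation=cv2.INTER_CUBIC)
    o=cv2.convertScaleAbs(o,alpha=1.4); cv2.imwrite(f'pics/{name}.png',o)
E
python3 - <<'E'
from h import *
crop(cv2.imread('pics/top0.png'),(210,160,360,250),5,'t0z')
crop(cv2.imread('pics/scene0.png'),(155,155,335,265),4.4,'s0z')
E
```

```text
(no output)
```

View pics/t0z.png

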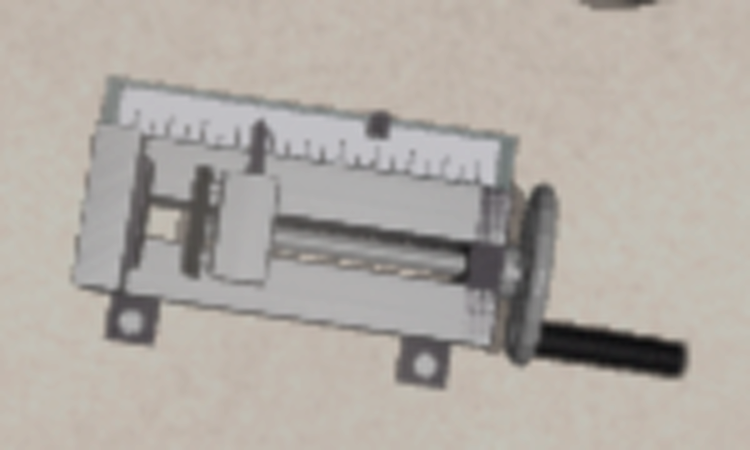

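View pics/s0z.png

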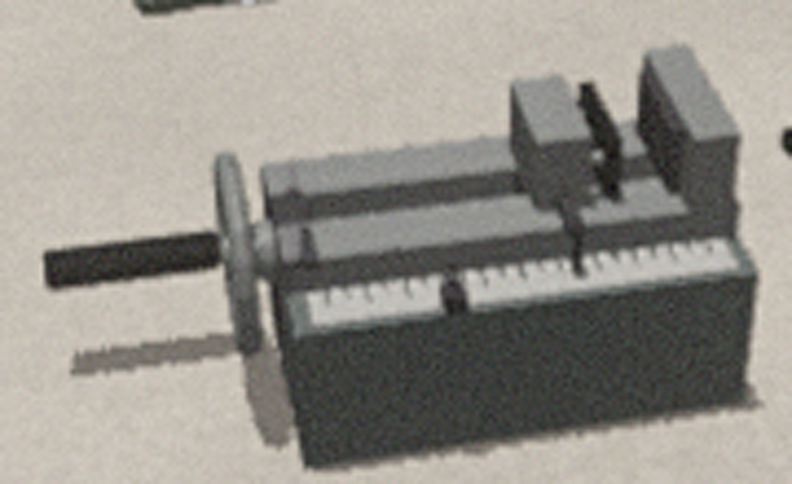

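```bash
python3 - <<'E'
from h import *
def T(z,*pts):
    for p in pts: print(p,z,onz('top',(210+p[0]/5-.4,160+p[1]/5-.4),z).round(1))
print('ledge');T(90,(112,78),(517,138))
print('fence top');T(155,(97,124),(145,128),(76,285),(124,295))
print('bed end');T(110,(513,187),(495,350))
print('pointer tip, clip');T(95,(261,122),);T(116,(377,118))
d=np.load('pics/top0.npy');P=cloud('top',d)
im=cv2.imread('pics/top0.png')
hsv=cv2.cvtColor(im,cv2.COLOR_BGR2HSV)
# handle
m=(im.max(-1)<45); m[:220]=0;m[242:]=0;m[:,:316]=0;m[:,350:]=0
ys,xs=np.nonzero(m); print(len(xs), xs.min(),xs.max(),ys.min(),ys.max()); Q=P[m]; print(np.percentile(Q,[5,50,95],axis=0).round(1))
c=Q[:,:2].mean(0);u,s,v=np.linalg.svd(Q[:,:2]-c);print('handle dir',v[0],c)
# table z check
print(P[150:160,160:170].reshape(-1,3).mean(0))
d2=np.load('pics/scene0.npy');P2=cloud('scene',d2)
im2=cv2.imread('pics/scene0.png');h2=cv2.cvtColor(im2,cv2.COLOR_BGR2HSV)
m2=(im2.max(-1)<45);m2[:200]=0;m2[225:]=0;m2[:,:162]=0;m2[:,203:]=0
Q=P2[m2];print('scene handle',len(Q),np.percentile(Q,[5,50,95],axis=0).round(1))
print(P2[240:250,120:130].reshape(-1,3).mean(0))
for n,H,PP,box in(('top',hsv,P,(150,165,200,205)),('scene',h2,P2,(360,200,400,235))):
    m=(H[...,0]>8)&(H[...,0]<25)&(H[...,1]>110); k=np.zeros_like(m);k[box[1]:box[3],box[0]:box[2]]=1;m&=k
    Q=PP[m];print(n,m.sum(),np.percentile(Q,[2,50,98],axis=0).round(1))
    ys,xs=np.nonzero(m);print(cv2.minAreaRect(np.stack([xs,ys],1).astype(np.float32)))
crop(im,(150,165,200,205),14,'cz')
E
```

```text
ledge
(112, 78) 90 [622.8  93.8  90. ]
(517, 138) 90 [ 583.1 -139.4   90. ]
fence top
(97, 124) 155 [589.6  97.7 155. ]
(145, 128) 155 [586.9  71.4 155. ]
(76, 285) 155 [501.7 110.6 155. ]
(124, 295) 155 [495.7  84.5 155. ]
bed end
(513, 187) 110 [ 553.4 -134.1  110. ]
(495, 350) 110 [ 461.3 -121.5  110. ]
pointer tip, clip
(261, 122) 95 [594.9   8.2  95. ]
(377, 118) 116 [593.7 -57.6 116. ]
181 317 346 225 234
[[ 449.2 -228.9   67.5]
 [ 460.7 -191.3   72.6]
 [ 470.9 -155.4   76.7]]
handle dir [-0.17596323 -0.98439674] [ 460.43589152 -192.0607926 ]
[701.92111012 307.8328171    8.62350822]
scene handle 254 [[ 459.2 -231.1   62.7]
 [ 468.8 -192.5   70.2]
 [ 476.9 -155.1   74.8]]
[ 443.4880072  -337.38766314    1.5849662 ]
top 386 [[571.3 234.1  19.9]
 [602.7 267.6  32.7]
 [634.4 301.4  50.6]]
((176.1034393310547, 185.24136352539062), (21.169267654418945, 18.198143005371094), 21.801406860351562)
scene 313 [[578.1 234.4  11.9]
 [615.9 257.6  32.6]
 [638.7 295.6  48.9]]
((381.5, 218.5), (23.0, 27.0), 90.0)
```

View pics/cz.png

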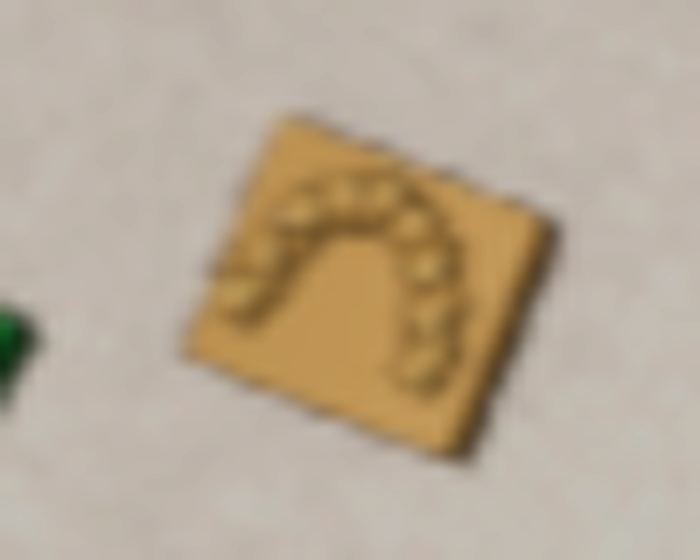

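The zoom shows the cast as a plain rectangle, with the horseshoe closed at its upper-left edge. Its corners are at zoom (290,115), (558,222), (465,460) and (185,352). Next I'll fit the clamp pose by least squares over both views.

```bash
python3 - <<'E'
from h import *
from scipy.optimize import least_squares
tp=lambda x,y:np.array([210+x/5-.4,160+y/5-.4]); sp=lambda x,y:np.array([155+x/4.4-.4,155+y/4.4-.4])
# (cam, px, clamp xyz fn of params)
def pts(p):
    a=p[3];y0=p[4];y1=p[5];h=[-42*np.sin(a),0,85+42*np.cos(a)]
    H=lambda y:[h[0],y,h[2]]
    return [('top',tp(145,128),[45,130,155]),('top',tp(124,295),[-45,130,155]),
    ('scene',sp(645,50),[-45,130,155]),('scene',sp(697,140),[45,130,155]),
    ('top',tp(112,78),[78,y1,90]),('top',tp(517,138),[78,y0,90]),
    ('scene',sp(303,335),[78,y0,90]),('scene',sp(755,270),[78,y1,90]),
    ('top',tp(687,359),H(-198)),('scene',sp(45,270),H(-198))]
def w(p,X):
    c,s=np.cos(p[2]),np.sin(p[2]); return np.array([p[0]+c*X[0]-s*X[1],p[1]+s*X[0]+c*X[1],X[2]])
f=lambda p:np.concatenate([(proj(n,w(p,X))-q) for n,q,X in pts(p)])
r=least_squares(f,[520,-50,-.15,2.1,-85,155],loss='soft_l1')
print(r.x, np.degrees(r.x[2:4]));print(r.fun.reshape(-1,2).round(2))
p=r.x;np.save('clamp.npy',p[:4])
# pointer tip / clip: onto plane then to clamp frame
def inv(X):
    c,s=np.cos(p[2]),np.sin(p[2]);d=np.array(X)[:2]-p[:2];return np.array([c*d[0]+s*d[1],-s*d[0]+c*d[1]])
for nm,n,q,z in(('ptr','top',tp(261,122),95),('ptr','scene',sp(578,272),93),('clip top','top',tp(377,122),114),('clip bottom','scene',sp(455,310),90),('clip top','scene',sp(452,280),114),
 ('slide front L','top',tp(275,178),150),('padfront','top',tp(194,165),140),('plate','top',tp(152,155),140)):
    print(nm,n,inv(onz(n,q,z)).round(1))
# cast from top block-top corners z=32
C=np.array([onz('top',(150+x/14-.46,165+y/14-.46),32)[:2] for x,y in((290,115),(550,220),(455,458),(187,350))]);print(C.round(1),C.mean(0).round(1))
for i in range(4):
    d=C[(i+1)%4]-C[i];print(np.linalg.norm(d).round(1),np.degrees(np.arctan2(d[1],d[0])).round(1))
E
```

```text
[ 5.21156886e+02 -4.73251788e+01 -1.63623173e-01  2.08803088e+00
 -7.71145922e+01  1.57284586e+02] [ -9.37491727 119.63535666]
[[-0.79  0.06]
 [-1.4  -0.8 ]
 [-0.97 -0.42]
 [-1.09 -0.43]
 [-0.49 -0.31]
 [-1.16 -0.81]
 [-0.78  0.08]
 [-0.35  0.5 ]
 [-0.7   0.16]
 [-0.42  0.07]]
ptr top [63.7 66.8]
ptr scene [62.1 68. ]
clip top top [71.2  1.3]
clip bottom scene [75.1  1.1]
clip top scene [81.2 -1.7]
slide front L top [28.8 53.6]
padfront top [30.3 99.1]
plate top [ 32.5 123. ]
[[641.6 285.2]
 [617.5 228.8]
 [566.4 249.9]
 [591.  307.9]] [604.1 268. ]
61.3 -113.2
55.2 157.6
63.1 67.0
55.4 -24.2
```

```bash
cat >> h.py <<'E'
def c2w(X):
    p=np.load('clamp.npy');c,s=np.cos(p[2]),np.sin(p[2]);return np.array([p[0]+c*X[0]-s*X[1],p[1]+s*X[0]+c*X[1],X[2]])
def w2c(X):
    p=np.load('clamp.npy');c,s=np.cos(p[2]),np.sin(p[2]);d=np.array(X)-[p[0],p[1],0];return np.array([c*d[0]+s*d[1],-s*d[0]+c*d[1],d[2]])
def st():
    from scipy.spatial.transform import Rotation as Ro
    o=ctrl.get_obs();R=Ro.from_quat(o['orientation']).as_matrix();return o,R
def rep(tgt=None):
    o,R=st();g=o['tool_pos']-18.7*R[:,2]
    print('t%.2f'%o['clock'],'tcp',o['tool_pos'].round(1),'clampTCP',w2c(o['tool_pos']).round(1),'yawY %.2f'%np.degrees(np.arctan2(R[1,1],R[0,1])),'tilt',R[:2,2].round(4),'F',o['wrist_force'].round(1),'w%.1f'%o['width'],'q6 %.2f'%o['qpos'][5])
    if tgt is not None: print('tool shift cm',(R.T@(np.asarray(tgt)-o['tool_pos'])/10).round(2))
E
python3 - <<'E'
from h import *
p=np.load('clamp.npy');a=p[3]
g=c2w([-42*np.sin(a),-167,85+42*np.cos(a)]);print('grip',g)
rep(g+[0,0,150])
E
python3 -m creep '[[[0,0,9.6,0,0,0,1],[0,0,9.6,0,0,0,1],[0,0,9.6,0,0,0,1],[0,0,9.6,0,0,0,1],[0,0,9.6,0,0,0,1],[0,0,9.6,0,0,0,1],[0,0,9.6,0,0,0,1],[0,0,9.6,0,0,0,1],[0,0,9.6,0,0,0,1]]]'
python3 - <<'E'
from h import *
p=np.load('clamp.npy');a=p[3]
g=c2w([-42*np.sin(a),-167,85+42*np.cos(a)])
rep(g+[0,0,150])
E
```

```text
grip [ 457.93519128 -206.14804798   64.23191017]
t0.10 tcp [129.2 559.9 230.6] clampTCP [-485.6  535.2  230.6] yawY 77.01 tilt [-0.0004 -0.0015] F [ 0.7 -0.4 -0.1] w85.5 q6 -0.02
tool shift cm [-49.26 -67.25   1.74]
clock: 1.23
tool_pos: [129.2, 560.0, 230.8]
orientation: [0.764, 0.645, -0.0, 0.0]
wrist_force: [0.4, -0.4, -0.4]
width: 85.0
t1.23 tcp [129.2 560.  230.8] clampTCP [-485.6  535.4  230.8] yawY -9.71 tilt [-0.0002 -0.001 ] F [ 0.4 -0.4 -0.4] w85.0 q6 1.49
tool shift cm [-69.97  45.32   1.73]
```

```bash
python3 -m creep '[[[0,0,0,-4,4.4,0,1],[0,0,0,-4,4.4,0,1],[0,0,0,-4,4.4,0,1],[0,0,0,-4.6,4,0,1],[0,0,0,-4.6,4,0,1],[0,0,0,-4.6,4,0,1],[0,0,0,-5,3.5,0,1],[0,0,0,-5,3.5,0,1],[0,0,0,-5,3.5,0,1],[0,0,0,-5.5,2.5,0,1],[0,0,0,-5.5,2.5,0,1],[0,0,0,-5.5,1.5,0,1]]]'
python3 - <<'E'
from h import *
p=np.load('clamp.npy');a=p[3]
g=c2w([-42*np.sin(a),-167,85+42*np.cos(a)])
rep(g+[0,0,150])
E
```

```text
clock: 2.72
tool_pos: [452.5, -76.0, 231.0]
orientation: [0.763, 0.647, 0.0, -0.0]
wrist_force: [0.8, 0.0, -0.1]
width: 85.4
t2.73 tcp [452.5 -76.  231. ] clampTCP [-63.1 -39.5 231. ] yawY -9.42 tilt [0.0001 0.0002] F [ 0.8  0.  -0.1] w85.4 q6 -0.03
tool shift cm [-12.75   2.67   1.68]
```

```bash
python3 -m creep '[[[0,0,0,-4.25,0.89,0,1],[0,0,0,-4.25,0.89,0,1],[0,0,0,-4.25,0.89,2,1],[0,0,0,0,0,5,1],[0,0,0,0,0,3.5,1],[0,0,0,0,0,0,1]]]'
python3 - <<'E'
from h import *
p=np.load('clamp.npy');a=p[3]
g=c2w([-42*np.sin(a),-167,85+42*np.cos(a)])
rep(g+[0,0,-18])
shot('scene','s1',(120,130,280,250),5); shot('top','t1',(280,180,400,270),6)
E
```

```text
clock: 3.48
tool_pos: [455.5, -203.2, 123.8]
orientation: [0.763, 0.647, -0.001, -0.003]
wrist_force: [-0.1, -0.0, 0.0]
width: 85.7
t3.48 tcp [ 455.5 -203.2  123.8] clampTCP [ -39.3 -164.5  123.8] yawY -9.41 tilt [-0.0064  0.0031] F [-0.1 -0.   0. ] w85.7 q6 -0.28
tool shift cm [-0.26  0.34  7.75]
```

View pics/s1.png

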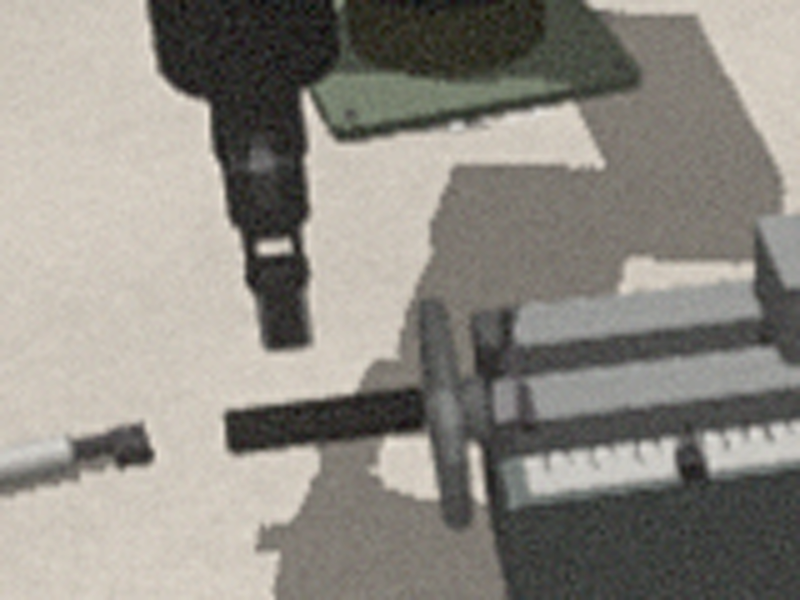

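View pics/t1.png

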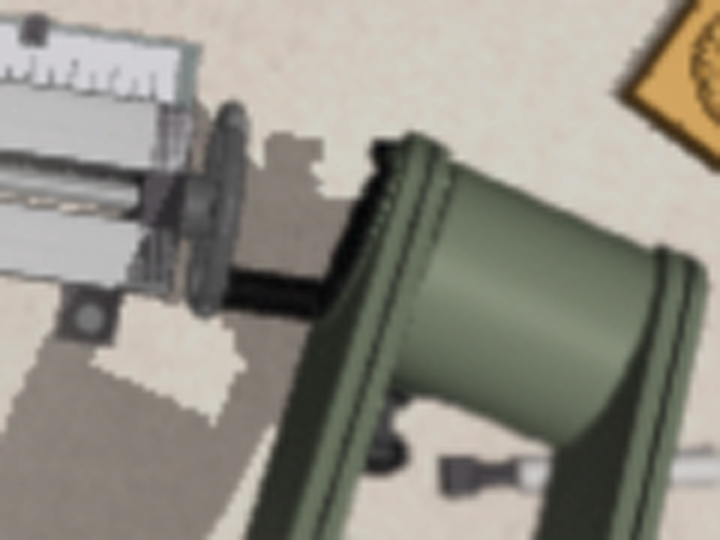

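Scene view: the gripper hangs above the handle at about zoom (287,340), with the handle running (230,430) to (420,405). It is aligned, so I'll descend and pinch.

```bash
python3 -m creep '[[[0,0,0,-0.2,0.34,3,1],[0,0,0,0,0,3,1],[0,0,0,0,0,1.8,1],[0,0,0,0,0,0,1],[0,0,0,0,0,0,0],[0,0,0,0,0,0,0],[0,0,0,0,0,0,0],[0,0,0,0,0,0,0],[0,0,0,0,0,0,0]]]' 40
python3 - <<'E'
from h import *
rep()
shot('scene','s2',(120,130,280,250),5)
E
```

```text
clock: 4.7
tool_pos: [459.3, -206.4, 48.3]
orientation: [0.763, 0.647, -0.001, -0.001]
wrist_force: [-4.9, -1.0, 3.9]
width: 20.5
t4.70 tcp [ 459.3 -206.4   48.3] clampTCP [ -35.1 -167.    48.3] yawY -9.37 tilt [-0.0026  0.0006] F [-4.9 -1.   3.9] w20.5 q6 -0.28
```

View pics/s2.png

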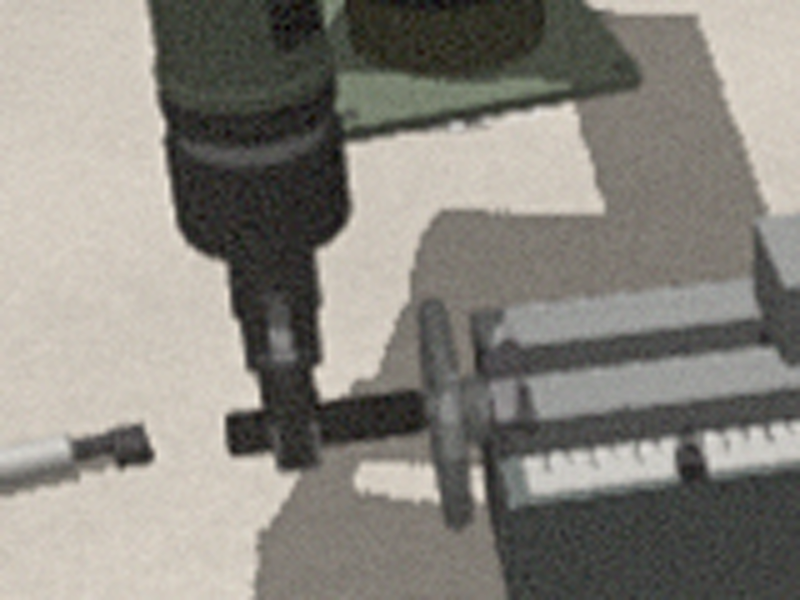

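Scene view: the fingers straddle the handle at zoom (295,430) and the width reads 20.5 mm. I'll start turning open with a quarter turn and check the forces.

```bash
python3 -m creep '[[[0,0,0,0,0.667,0.87,0],[0,0,0,0,0.87,0.667,0],[0,0,0,0,1.013,0.42,0],[0,0,0,0,1.087,0.143,0],[0,0,0,0,1.087,-0.143,0],[0,0,0,0,1.013,-0.42,0]]]'
python3 - <<'E'
from h import *
rep()
E
```

```text
clock: 5.5
tool_pos: [513.8, -215.5, 33.8]
orientation: [0.762, 0.647, -0.003, -0.003]
wrist_force: [-17.0, -1.1, 16.0]
width: 20.5
t5.50 tcp [ 513.8 -215.5   33.8] clampTCP [  20.2 -167.1   33.8] yawY -9.32 tilt [-0.0084  0.0015] F [-17.   -1.1  16. ] w20.5 q6 -0.25
```

```bash
python3 -m creep '[[[0,0,0,0,0.82,-0.767,0],[0,0,0,0,0.667,-0.87,0],[0,0,0,0,0.42,-1.013,0],[0,0,0,0,0.143,-1.087,0]]]'
python3 - <<'E'
from h import *
rep()
E
```

```text
clock: 6.0
tool_pos: [535.3, -219.2, 68.3]
orientation: [0.762, 0.647, -0.002, -0.002]
wrist_force: [-5.5, -2.5, -5.9]
width: 20.6
t6.00 tcp [ 535.3 -219.2   68.3] clampTCP [  42.  -167.3   68.3] yawY -9.37 tilt [-0.0061  0.0012] F [-5.5 -2.5 -5.9] w20.6 q6 -0.24
```

```bash
python3 -m creep '[[[0,0,0,0,-0.163,-1.087,0],[0,0,0,0,-0.42,-1.013,0],[0,0,0,0,-0.667,-0.87,0],[0,0,0,0,-0.87,-0.667,0],[0,0,0,0,-1.013,-0.42,0],[0,0,0,0,-1.087,-0.143,0],[0,0,0,0,-1.087,0.143,0],[0,0,0,0,-1.013,0.42,0]]]'
python3 - <<'E'
from h import *
rep()
E
```

```text
clock: 7.0
tool_pos: [479.2, -209.8, 110.4]
orientation: [0.763, 0.647, 0.004, 0.005]
wrist_force: [4.6, -0.9, 7.0]
width: 20.6
t7.00 tcp [ 479.2 -209.8  110.4] clampTCP [ -15.  -167.1  110.4] yawY -9.44 tilt [ 0.0121 -0.0031] F [ 4.6 -0.9  7. ] w20.6 q6 -0.27
```

```bash
python3 -m creep '[[[0,0,0,0,-0.87,0.667,0],[0,0,0,0,-0.667,0.87,0],[0,0,0,0,-0.42,1.013,0],[0,0,0,0,-0.143,1.087,0],[0,0,0,0,0.143,1.087,0],[0,0,0,0,0.42,1.013,0],[0,0,0,0,0,0,0],[0,0,0,0,0,0,0]]]'
python3 - <<'E'
from h import *
rep()
im,d=shot('top','t3',(210,160,330,240),6)
im,d=shot('scene','s3',(180,150,320,250),5.6)
E
```

```text
clock: 8.0
tool_pos: [458.5, -206.2, 49.8]
orientation: [0.763, 0.647, -0.001, -0.001]
wrist_force: [-4.1, -2.6, -4.8]
width: 20.0
t8.00 tcp [ 458.5 -206.2   49.8] clampTCP [ -35.9 -167.    49.8] yawY -9.39 tilt [-0.0019  0.0004] F [-4.1 -2.6 -4.8] w20.0 q6 -0.28
```

View pics/t3.png

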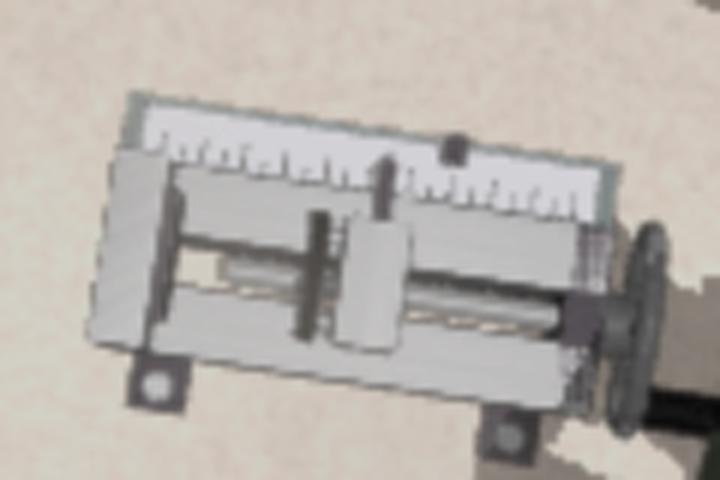

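View pics/s3.png

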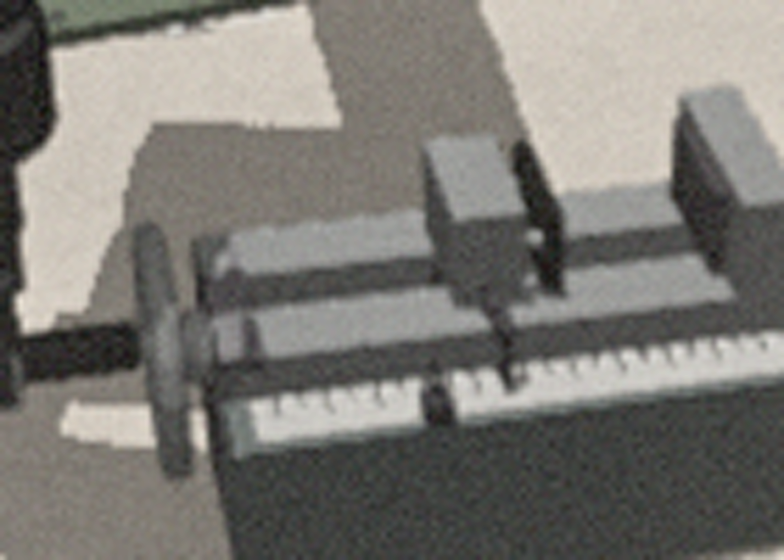

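```bash
cat >> h.py <<'E'
def tri(a,b):
    o1,d1=ray('top',a);o2,d2=ray('scene',b)
    A=np.stack([d1,-d2],1);s=np.linalg.lstsq(A,o2-o1,rcond=None)[0]
    P1=o1+s[0]*d1;P2=o2+s[1]*d2;return w2c((P1+P2)/2).round(1),np.linalg.norm(P1-P2).round(1)
E
python3 - <<'E'
from h import *
T=lambda x,y:(210+(x+.5)/6-.5,160+(y+.5)/6-.5);S=lambda x,y:(180+(x+.5)/5.6-.5,150+(y+.5)/5.6-.5)
print('ptr tri',tri(T(387,158),S(513,387)))
print('clip top tri',tri(T(455,138),S(437,382)))
for z in(92,95,100): print('ptr',z,w2c(onz('top',T(387,158),z)).round(1),w2c(onz('scene',S(513,387),z)).round(1))
print('clip', w2c(onz('top',T(455,137),116)).round(1),w2c(onz('top',T(455,163),92)).round(1),w2c(onz('scene',S(436,422),90)).round(1),w2c(onz('scene',S(434,380),116)).round(1))
E
```

```text
ptr tri (array([63.7, 32.3, 93.8]), np.float64(2.5))
clip top tri (array([ 75.7,   0.4, 110.6]), np.float64(0.5))
ptr 92 [63.6 31.  92. ] [61.8 34.  92. ]
ptr 95 [63.3 31.1 95. ] [65.5 33.1 95. ]
ptr 100 [ 62.8  31.1 100. ] [ 71.8  31.5 100. ]
clip [ 75.6   0.9 116. ] [65.9 -1.6 92. ] [74.5 -0.  90. ] [ 81.   -2.1 116. ]
```

One turn has moved the pointer 36 mm, and it is now about 32 mm short of the mark. I'll turn 300° more.

```bash
python3 -m creep '[[[0,0,0,0,0.667,0.87,0],[0,0,0,0,0.87,0.667,0],[0,0,0,0,1.013,0.42,0],[0,0,0,0,1.087,0.143,0],[0,0,0,0,1.087,-0.143,0],[0,0,0,0,1.013,-0.42,0],[0,0,0,0,0.87,-0.667,0],[0,0,0,0,0.667,-0.87,0],[0,0,0,0,0.42,-1.013,0],[0,0,0,0,0.143,-1.087,0]]]'
python3 - <<'E'
from h import *
rep()
E
python3 -m creep '[[[0,0,0,0,-0.143,-1.087,0],[0,0,0,0,-0.42,-1.013,0],[0,0,0,0,-0.667,-0.87,0],[0,0,0,0,-0.87,-0.667,0],[0,0,0,0,-1.013,-0.42,0],[0,0,0,0,-1.087,-0.143,0],[0,0,0,0,-1.087,0.143,0],[0,0,0,0,-1.013,0.42,0],[0,0,0,0,-0.87,0.667,0],[0,0,0,0,-0.667,0.87,0],[0,0,0,0,0,0,0],[0,0,0,0,0,0,0]]]'
python3 - <<'E'
from h import *
rep()
im,d=shot('top','t4',(210,160,330,240),6)
im,d=shot('scene','s4',(180,180,280,250),8)
E
```

```text
clock: 9.35
tool_pos: [535.5, -219.2, 70.7]
orientation: [0.763, 0.647, -0.001, -0.001]
wrist_force: [-4.8, -3.9, -6.5]
width: 20.5
t9.35 tcp [ 535.5 -219.2   70.7] clampTCP [  42.1 -167.2   70.7] yawY -9.37 tilt [-0.0034  0.0004] F [-4.8 -3.9 -6.5] w20.5 q6 -0.24
clock: 10.85
tool_pos: [459.2, -206.4, 93.7]
orientation: [0.763, 0.647, 0.0, 0.0]
wrist_force: [-6.4, -3.1, 7.9]
width: 20.7
t10.85 tcp [ 459.2 -206.4   93.7] clampTCP [ -35.2 -167.    93.7] yawY -9.39 tilt [ 0.0005 -0.0005] F [-6.4 -3.1  7.9] w20.7 q6 -0.28
```

View pics/t4.png

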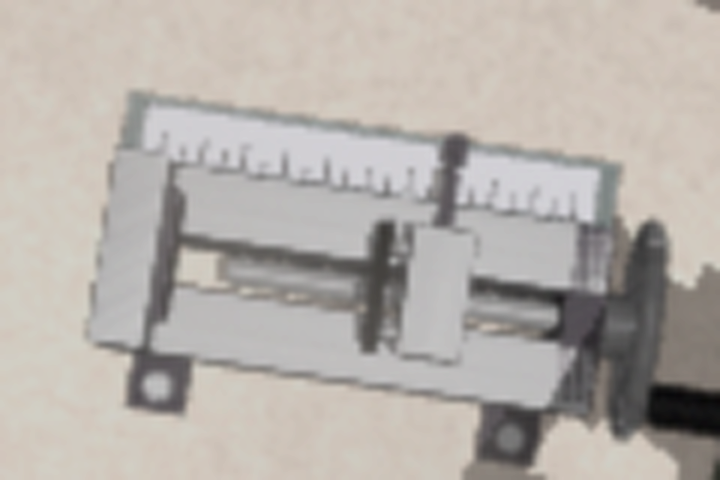

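View pics/s4.png

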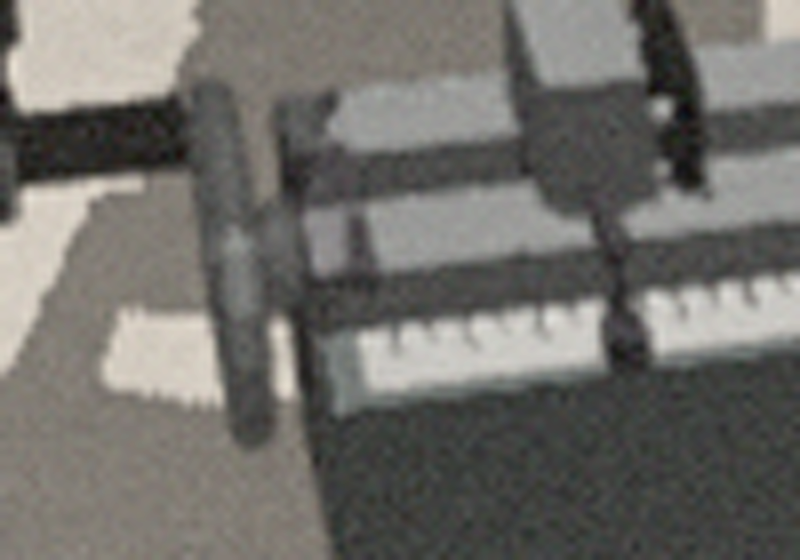

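```bash
python3 - <<'E'
from h import *
T=lambda x,y:(210+(x+.5)/6-.5,160+(y+.5)/6-.5);S=lambda x,y:(180+(x+.5)/8-.5,180+(y+.5)/8-.5)
t=cv2.imread('pics/t4_full.png').astype(int).sum(-1)//3; s=cv2.imread('pics/s4_full.png').astype(int).sum(-1)//3
t0=cv2.imread('pics/t3_full.png').astype(int).sum(-1)//3;s0=cv2.imread('pics/s3_full.png').astype(int).sum(-1)//3
print('top now',*[f"{r} {t[r,278:293]}" for r in range(181,200)],sep='\n')
print('top before',*[f"{r} {t0[r,266:293]}" for r in range(181,193)],sep='\n')
print('scene now',*[f"{r} {s[r,250:266]}" for r in range(206,228)],sep='\n')
print('scene before',*[f"{r} {s0[r,250:276]}" for r in range(206,228)],sep='\n')
E
```

```text
top now
181 [140 139 139 137 137 137 137 137 136 137 137 137 139 140 141]
182 [114 111 115 119 116 113 105  91  89 105 131 137 141 142 142]
183 [118 116 109 108 105 102  74  63  63  71  96 117 135 138 139]
184 [146 146 145 144 129  99  69  61  62  69  97 104 112 114 113]
185 [149 149 149 149 143  95  65  57  62  80 123 129 128 116 115]
186 [148 149 149 149 144  93  69  59  62  92 141 147 147 146 146]
187 [146 148 149 148 143 116  74  63  74 105 144 149 149 149 149]
188 [116 144 149 146 114  89  63  72 118 143 149 149 150 149 149]
189 [129 146 149 145 110  90  68  67 100 144 149 149 149 149 146]
190 [131 146 149 142 109  90  68  70 109 144 147 149 149 146 117]
191 [129 144 145 112 100  84  66  74 124 144 132 146 149 145 128]
192 [129 130 138  95  94  77  66  75 128 143 115 144 147 131 130]
193 [125 113 103  96  86  73  65  78 136 140 107 140 143 127 143]
194 [131 129 127 129 122  78  64  70  98  98  98 109 111  99 127]
195 [134 134 134 131 110  73  66  84 122 127 129 129 126 123 114]
196 [131 132 132 129  91  68  65  89 128 133 133 132 131 130 129]
197 [ 96 115 112 117  86  76  78 100
[... 4547 characters left out ...]
  63  48  55  52  47  70 113 142 145 143 142 143 145
 139 143 143 143 144 146 142 133]
222 [144 142 142 145 132  73  41  46  45  36  57 103 146 144 142 142 139 134
 132 135 131 129 126 125 124 115]
223 [142 142 145 146 137  78  38  32  40  28  35  91 132 130 121 127 123 110
 110 100  94  94  84  88  79  80]
224 [144 143 143 138 123  85  27  33  26  31  33  72 105  98  88  85  85  83
  76  80  74  76  80  69  68  55]
225 [126 124 120 111 109  88  48  30  27  24  32  50  77  78  76  80  75  64
  52  46  42  48  43  47  50  47]
226 [91 82 79 78 75 65 46 39 42 41 40 45 52 47 50 42 48 33 45 44 39 44 39 46
 42 40]
227 [73 66 63 60 53 43 41 46 40 46 43 41 48 41 41 39 44 43 43 50 50 43 43 44
 39 49]
```

```bash
python3 - <<'E'
from h import *
for z in(90,100,110,116):
  print(z,*[ (x,proj('top',c2w([x,0,z])).round(1),proj('scene',c2w([x,0,z])).round(1)) for x in (63,68,72,76)])
I=lambda n,u,z:w2c(onz(n,u,z)).round(2)
print('top ptr',I('top',(284.5,190),94),'before',I('top',(274.1,189),94))
print('top clip',I('top',(285.2,184.7),104),I('top',(285.4,183),116))
print('scene ptr',I('scene',(256.8,217.5),94),I('scene',(257.1,215.5),94),'before',I('scene',(270,217.5),94))
print('scene clip',I('scene',(257.2,219),104),I('scene',(256.7,214.5),116),I('scene',(257.9,225),90))
E
```

```text
90 (63, array([284.7, 187.7]), array([256.4, 221.8])) (68, array([284.9, 186. ]), array([256.8, 223.2])) (72, array([285.1, 184.6]), array([257.2, 224.3])) (76, array([285.3, 183.3]), array([257.6, 225.4]))
100 (63, array([284.8, 187.4]), array([256.3, 218.2])) (68, array([285.1, 185.7]), array([256.8, 219.6])) (72, array([285.3, 184.3]), array([257.2, 220.7])) (76, array([285.5, 182.9]), array([257.6, 221.8]))
110 (63, array([285. , 187.1]), array([256.3, 214.6])) (68, array([285.2, 185.3]), array([256.8, 215.9])) (72, array([285.4, 183.9]), array([257.2, 217. ])) (76, array([285.6, 182.5]), array([257.6, 218.1]))
116 (63, array([285.1, 186.9]), array([256.3, 212.4])) (68, array([285.3, 185.1]), array([256.8, 213.7])) (72, array([285.5, 183.7]), array([257.2, 214.8])) (76, array([285.7, 182.3]), array([257.6, 215.9]))
top ptr [55.99 -0.24 94.  ] before [54.59 29.76 94.  ]
top clip [ 70.38   0.2  104.  ] [ 73.97   0.68 116.  ]
scene ptr [53.12  3.15 94.  ] [46.11  5.35 94.  ] before [59.46 31.83 94.  ]
scene clip [ 71.21   0.18 104.  ] [ 70.58  -0.75 116.  ] [74.85  0.93 90.  ]
```

Top view: the pointer reaches the clip at zoom (453,165). Scene view: the tip is at about (617,298) and the clip at (626,340). The two views put the pointer 0 and about 2 mm short of the mark, so I'll open 8° (0.8 mm) more to split the difference, then release.

```bash
python3 -m creep '[[[0,0,0,0,-0.257,0.527,0],[0,0,0,0,0,0,0],[0,0,0,0,0,0,0],[0,0,0,0,0,0,0]]]'
python3 - <<'E'
from h import *
rep()
im,d=shot('top','t5',(260,170,310,205),14)
im,d=shot('scene','s5',(235,195,285,235),14)
for k,n,u,v in(('top','t5',278,181),('scene','s5',250,206)):
    g=cv2.imread(f'pics/{n}_full.png').astype(int).sum(-1)//3
    print(k,*[f"{r} {g[r,u:u+15]}" for r in range(v,v+20)],sep='\n')
E
```

```text
clock: 11.45
tool_pos: [456.3, -205.9, 88.2]
orientation: [0.763, 0.647, -0.0, -0.0]
wrist_force: [-7.5, -3.1, 6.5]
width: 20.3
t11.45 tcp [ 456.3 -205.9   88.2] clampTCP [ -38.2 -167.    88.2] yawY -9.38 tilt [-0.0007 -0.0002] F [-7.5 -3.1  6.5] w20.3 q6 -0.28
top
181 [140 139 139 137 137 137 138 137 136 137 138 137 139 140 141]
182 [114 111 115 118 116 113 104  92  89 104 132 137 140 142 142]
183 [118 116 109 108 104 102  75  63  63  72  96 117 135 138 139]
184 [146 146 145 144 129  99  69  61  61  69  97 104 112 114 113]
185 [149 149 149 149 143  95  64  57  61  79 123 129 128 116 115]
186 [149 149 149 149 145  94  71  59  62  92 141 147 147 146 146]
187 [146 148 149 149 146 119  86  61  71 105 144 149 149 149 149]
188 [117 144 149 149 146 110  83  67  90 139 149 149 149 149 149]
189 [130 146 149 148 143 107  72  64  82 142 149 149 149 149 146]
190 [131 146 148 143 114  99  70  66  91 142 147 149 149 145 116]
191 [128 144 145 112 102  92  69  66  95 141 131 146 149 145 129]
192 [129 130 138  95  96  89  68  69 109 141 115 144 147 131 129]
193 [125 113 103  96  85  68  64  73 120 1
[... 1036 characters left out ...]
 56 52 48 50 36 30 43 54 52 59 60 52 55]
216 [ 51  49  51  56  54  46  37  24  55  72  85 112 107  96  85]
217 [ 61  55  87  97  93  81  32  39  69  90  99 144 147 136 114]
218 [101  94 129 139 136 102  45  36  51  88 104 138 146 145 128]
219 [137 124 134 149 137  80  46  34  39  64 107 135 143 142 128]
220 [143 138 134 143 134  62  43  50  38  41  89 134 143 140 135]
221 [143 143 141 145 127  63  50  58  53  55  68 111 143 142 142]
222 [142 141 141 146 130  69  43  45  46  43  55 107 145 148 145]
223 [144 144 145 147 133  80  39  27  33  35  40  86 135 129 131]
224 [141 144 141 139 126  86  33  31  36  27  32  73 103  99  90]
225 [126 124 120 111 105  91  42  35  31  34  35  53  72  77  72]
```

View pics/t5.png

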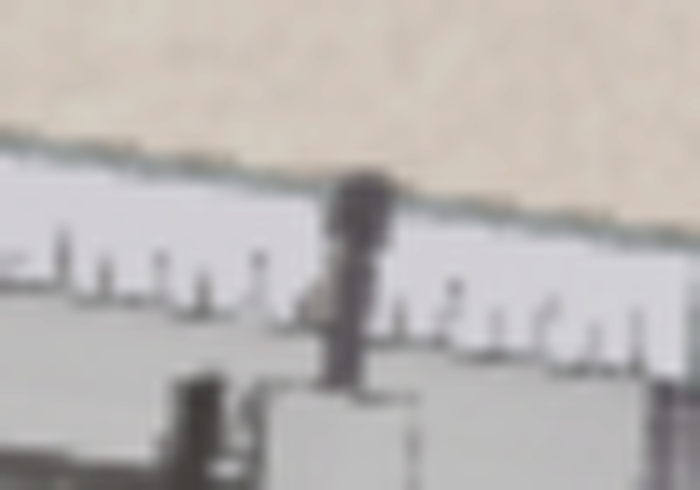

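View pics/s5.png

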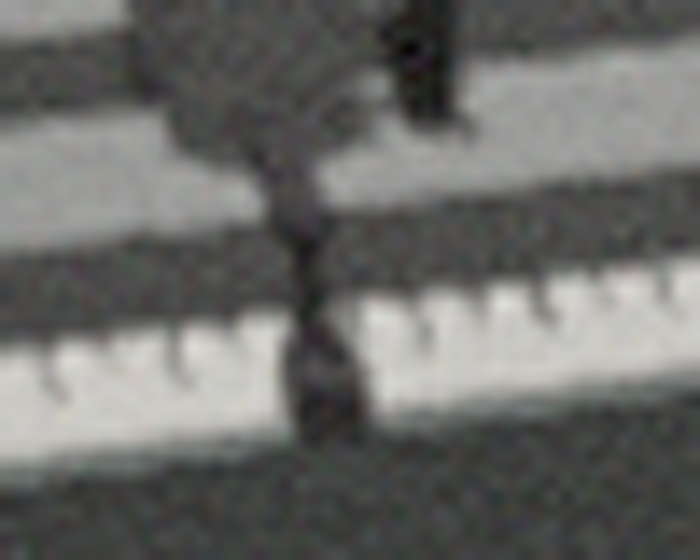

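Final reading before release: the top view puts the pointer about 1 mm past the mark and the scene view about 1.5 mm short, so the mean is level. The pointer meets the clip at top zoom (355,245) and scene zoom (310,310). Next I'll release and lift.

```bash
python3 -m creep '[[[0,0,0,0,0,0,1],[0,0,0,0,0,0,1],[0,0,0,0,0,0,1],[0,0,0,0,0,-1,1],[0,0,0,0,0,-4,1],[0,0,0,0,0,-5,1],[0,0,0,0,0,-5,1],[0,0,0,0,0,0,1]]]'
python3 - <<'E'
from h import *
rep([604,268,240])
im,d=shot('top','t6',(260,170,310,205),14)
im,d=shot('scene','s6',(180,150,320,250),5.6)
for k,n,u,v in(('top','t6',278,181),('scene','s6',250,206)):
    g=cv2.imread(f'pics/{n}_full.png').astype(int).sum(-1)//3
    print(k,*[f"{r} {g[r,u:u+15]}" for r in range(v+5,v+13)],sep='\n')
E
```

```text
clock: 12.55
tool_pos: [459.7, -207.0, 240.8]
orientation: [0.763, 0.647, 0.002, 0.005]
wrist_force: [-0.2, 0.4, -1.4]
width: 85.0
t12.55 tcp [ 459.7 -207.   240.8] clampTCP [ -34.6 -167.5  240.8] yawY -9.39 tilt [ 0.0093 -0.0041] F [-0.2  0.4 -1.4] w85.0 q6 -0.28
tool shift cm [4.922e+01 6.480e+00 2.000e-02]
top
186 [150 150 150 150 145  93  71  59  63  92 142 147 148 147 147]
187 [146 149 150 150 147 119  86  62  71 105 145 149 150 150 150]
188 [117 145 149 149 146 110  83  68  90 140 149 150 150 150 150]
189 [130 147 150 150 143 108  73  64  83 143 150 150 150 149 147]
190 [131 147 149 143 115 100  70  66  92 143 148 150 150 146 117]
191 [128 145 146 112 102  93  70  67  95 142 132 147 150 146 129]
192 [129 131 138  95  96  89  68  69 110 141 116 145 148 131 130]
193 [126 114 104  96  85  69  64  73 121 138 107 140 144 128 143]
scene
211 [66 56 55 51 40 35 38 43 37 58 50 51 53 53 53]
212 [52 52 59 52 49 35 28 38 47 51 53 55 59 60 57]
213 [58 56 54 55 52 39 42 32 51 56 47 56 54 48 56]
214 [59 53 53 48 55 50 37 41 46 56 53 51 52 49 52]
215 [51 54 52 53 56 49 31 22 44 49 53 57 52 51 51]
216 [ 49  50  57  58  53  48  35  33  54  74  77 106 105  91  75]
217 [ 54  63  84  94  97  81  28  27  65  91  99 143 145 134 108]
218 [100  90 126 133 131  94  37  28  56  84 100 138 142 143 123]
```

View pics/s6.png

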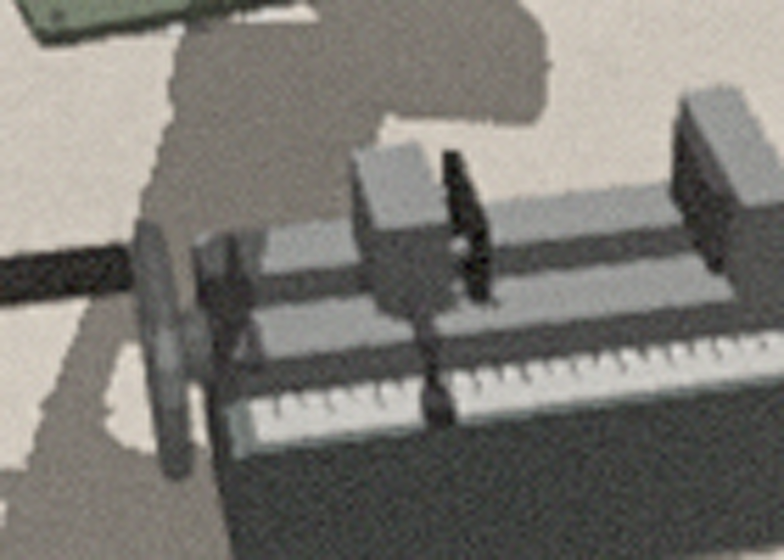

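The slide stayed put on release; in the scene view the pointer is still at the clip at (435,385). Next I'll go to the cast.

```bash
python3 -m creep '[[[0,0,0,5.47,0.72,0,1],[0,0,0,5.47,0.72,0,1],[0,0,0,5.47,0.72,0,1],[0,0,0,5.47,0.72,0,1],[0,0,0,5.47,0.72,0,1],[0,0,0,5.47,0.72,0,1],[0,0,0,5.47,0.72,0,1],[0,0,0,5.47,0.72,0,1],[0,0,0,5.47,0.72,0,1],[0,0,7.05,0,0,5,1],[0,0,7.05,0,0,4,1],[0,0,0,0,0,0,1]]]'
python3 - <<'E'
from h import *
rep([604,268,2])
print('bottle',onz('top',(204,133),125))
im,d=shot('scene','s7',(330,130,450,260),4.5)
im=cv2.imread('pics/scene0.png')
S=cv2.cvtColor(im,cv2.COLOR_BGR2HSV)
crop(im,(360,200,402,236),16,'c0z')
im,d=shot('top','t7',(130,140,230,230),6)
E
```

```text
clock: 14.15
tool_pos: [598.6, 268.0, 140.6]
orientation: [0.836, 0.549, -0.006, -0.001]
wrist_force: [-0.4, 0.0, 0.8]
width: 85.4
t14.15 tcp [598.6 268.  140.6] clampTCP [ 25.  323.7 140.6] yawY -23.40 tilt [-0.0108 -0.0044] F [-0.4  0.   0.8] w85.4 q6 0.81
tool shift cm [ 0.33  0.61 13.86]
bottle [740.66457246 168.89962434 125.        ]
```

View pics/s7.png

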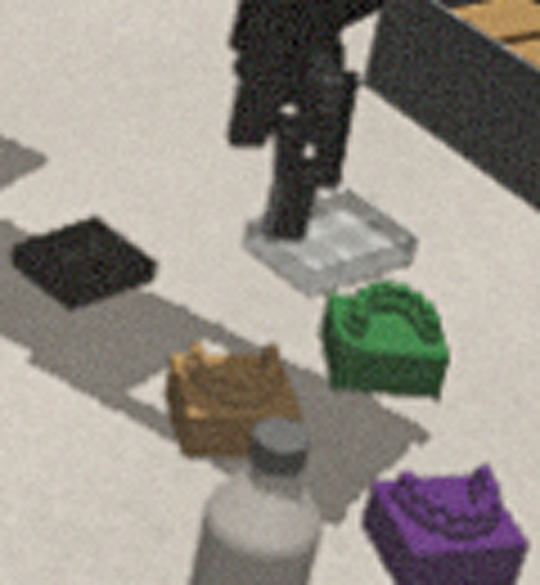

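View pics/c0z.png

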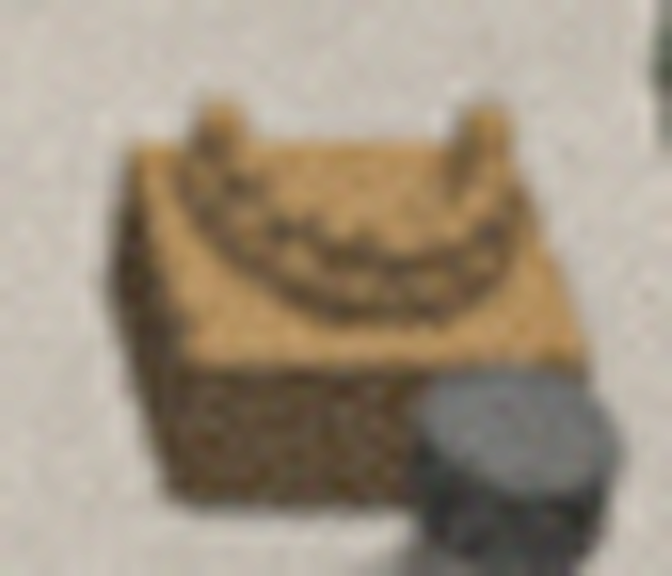

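View pics/t7.png

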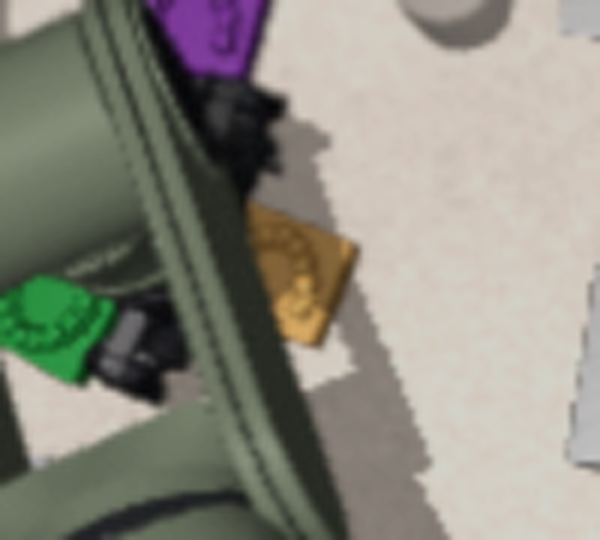

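The cast is in partial shadow at scene zoom (232,405), about a finger width from anything else; the bottle cap overlaps it only in the image. I'll cross-check the centre from the scene view.

```bash
python3 - <<'E'
from h import *
Q=[onz('scene',(360+(x+.5)/16-.5,200+(y+.5)/16-.5),32) for x,y in((132,145),(185,365),(592,360),(530,165))]
for q in Q: print(q.round(1))
print(np.mean(Q,0).round(1))
rep([604,267.5,2])
E
```

```text
[570.1 252.8  32. ]
[621.4 228.8  32. ]
[644.  288.3  32. ]
[598.5 309.5  32. ]
[608.5 269.9  32. ]
t14.25 tcp [601.8 269.  146. ] clampTCP [ 28.1 325.3 146. ] yawY -23.40 tilt [-0.0008 -0.0002] F [ 0.7 -0.9  0.5] w85.6 q6 0.81
tool shift cm [-0.05  0.27 14.4 ]
```

```bash
python3 -m creep '[[[0,0,0,0.15,0.4,4,1],[0,0,0,0,0,4,1],[0,0,0,0,0,4,1],[0,0,0,0,0,2.3,1],[0,0,0,0,0,0,1],[0,0,0,0,0,0,0],[0,0,0,0,0,0,0],[0,0,0,0,0,0,0],[0,0,0,0,0,0,0],[0,0,0,0,0,0,0]]]' 40
python3 - <<'E'
from h import *
rep()
im,d=shot('scene','s8',(330,130,450,260),4.5)
E
```

```text
clock: 15.5
tool_pos: [607.3, 269.6, 5.7]
orientation: [0.836, 0.548, 0.002, 0.0]
wrist_force: [-0.5, 0.8, 7.2]
width: 57.4
t15.50 tcp [607.3 269.6   5.7] clampTCP [ 33.4 326.7   5.7] yawY -23.49 tilt [0.0039 0.002 ] F [-0.5  0.8  7.2] w57.4 q6 0.81
```

View pics/s8.png

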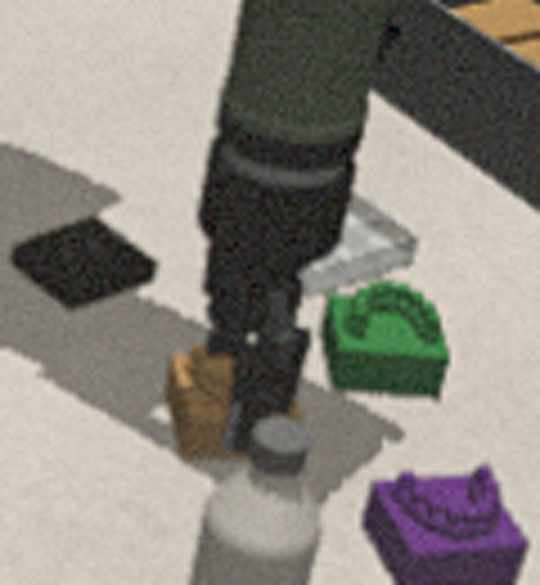

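Scene view: the fingers hold the cast at zoom (260,400), centred along its face, and the width reads 57.4 mm. I'll lift it, turn and carry it.

```bash
python3 -m creep '[[[0,0,0,0,0,-2,0],[0,0,0,0,0,-4,0],[0,0,0,0,0,-5,0],[0,0,0,0,0,-5,0],[0,0,-7.05,0,0,-5,0],[0,0,-7.05,0,0,0,0],[0,0,0,0,0,0,0]]]'
python3 - <<'E'
from h import *
t=c2w([0,84,200]);print(t);rep(t)
E
```

```text
clock: 16.42
tool_pos: [605.7, 268.7, 213.7]
orientation: [0.763, 0.646, 0.0, 0.0]
wrist_force: [0.1, -0.2, -4.0]
width: 57.3
[534.83998607  35.55288082 200.        ]
t16.43 tcp [605.7 268.7 213.7] clampTCP [ 32.  325.6 213.7] yawY -9.47 tilt [0.0007 0.0003] F [ 0.1 -0.2 -4. ] w57.3 q6 0.57
tool shift cm [-24.16  -3.16   1.36]
```

```bash
python3 -m creep '[[[0,0,0,-3,-0.4,0,0],[0,0,0,-5,-0.66,0,0],[0,0,0,-5,-0.66,0,0],[0,0,0,-5,-0.66,0,0],[0,0,0,-4.16,-0.5,0,0],[0,0,0,-2,-0.28,0,0],[0,0,0,0,0,4.5,0],[0,0,0,0,0,0,0]]]'
python3 - <<'E'
from h import *
rep(c2w([0,84,118]))
shot('scene','s9',(200,100,360,260),3.7)
shot('top','t9',(200,150,330,250),6)
E
```

```text
clock: 17.42
tool_pos: [532.7, 35.7, 164.9]
orientation: [0.763, 0.646, -0.003, -0.003]
wrist_force: [0.0, 0.2, -2.0]
width: 57.1
t17.43 tcp [532.7  35.7 164.9] clampTCP [ -2.1  83.8 164.9] yawY -9.46 tilt [-0.0086  0.0001] F [ 0.   0.2 -2. ] w57.1 q6 0.21
tool shift cm [0.02 0.25 4.69]
```

View pics/s9.png

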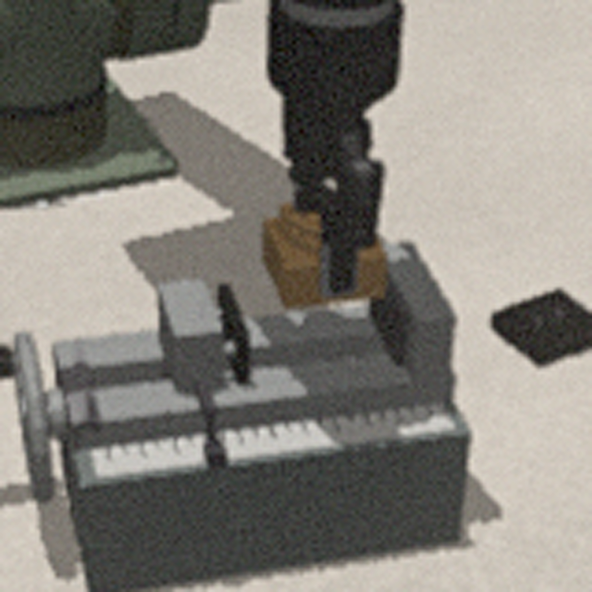

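View pics/t9.png

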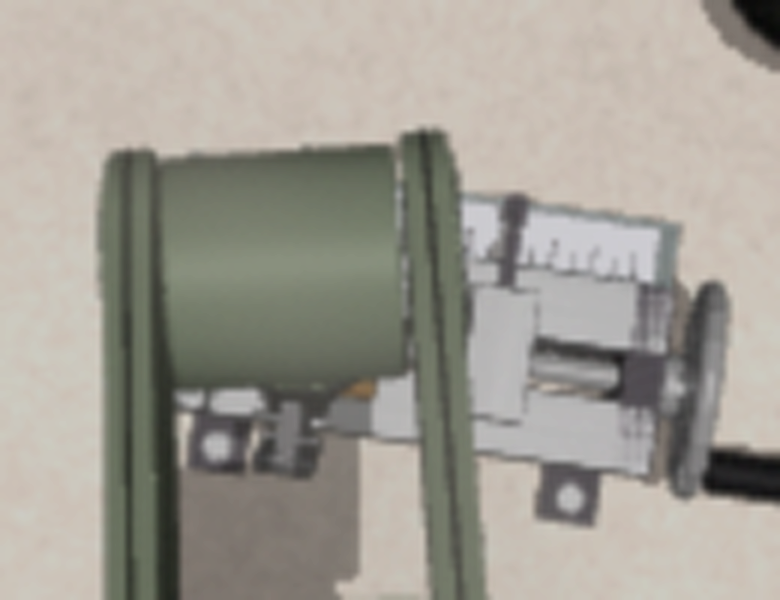

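Scene view: the cast hangs square over the bed, its front bottom edge running (288,307) to (385,296), clear of the fence at (390,300).

```bash
python3 - <<'E'
from h import *
S=lambda x,y:(200+(x+.5)/3.7-.5,100+(y+.5)/3.7-.5)
for q in((288,306),(385,296)): print(w2c(onz('scene',S(*q),160)).round(1))
# fence face front top edge for reference
for q in((371,262),(410,326)): print('fence',w2c(onz('scene',S(*q),155)).round(1))
rep(c2w([0,84,119]))
E
```

```text
[ 22.   56.9 160. ]
[ 23.6 117.2 160. ]
fence [-23.8 122.8 155. ]
fence [ 51.  124.6 155. ]
t17.52 tcp [535.8  36.2 168.3] clampTCP [  0.8  84.8 168.3] yawY -9.39 tilt [-0.0002  0.0003] F [ 0.5 -0.2 -1.4] w57.7 q6 0.21
tool shift cm [-0.08 -0.08  4.93]
```

```bash
python3 -m creep '[[[0,0,0,-0.3,-0.06,1.5,0],[0,0,0,0,0,2,0],[0,0,0,0,0,1.3,0],[0,0,0,0,0,0.2,0],[0,0,0,0,0,0,0]]]'
python3 - <<'E'
from h import *
rep()
E
python3 -m creep '[[[0,0,0,0,0,0.1,0],[0,0,0,0,0,0.1,0],[0,0,0,0,0,0,0]]]'
python3 - <<'E'
from h import *
rep()
shot('scene','s10',(200,100,360,260),3.7)
E
```

```text
clock: 18.15
tool_pos: [534.7, 32.9, 118.4]
orientation: [0.763, 0.647, 0.0, 0.0]
wrist_force: [0.2, -0.6, -2.3]
width: 56.9
t18.15 tcp [534.7  32.9 118.4] clampTCP [  0.3  81.3 118.4] yawY -9.39 tilt [0.0008 0.0001] F [ 0.2 -0.6 -2.3] w56.9 q6 0.20
clock: 18.52
tool_pos: [534.4, 32.8, 116.2]
orientation: [0.763, 0.647, 0.0, 0.0]
wrist_force: [-0.5, 0.4, -1.7]
width: 56.8
t18.52 tcp [534.4  32.8 116.2] clampTCP [ -0.   81.2 116.2] yawY -9.40 tilt [0.0003 0.0001] F [-0.5  0.4 -1.7] w56.8 q6 0.20
```

View pics/s10.png

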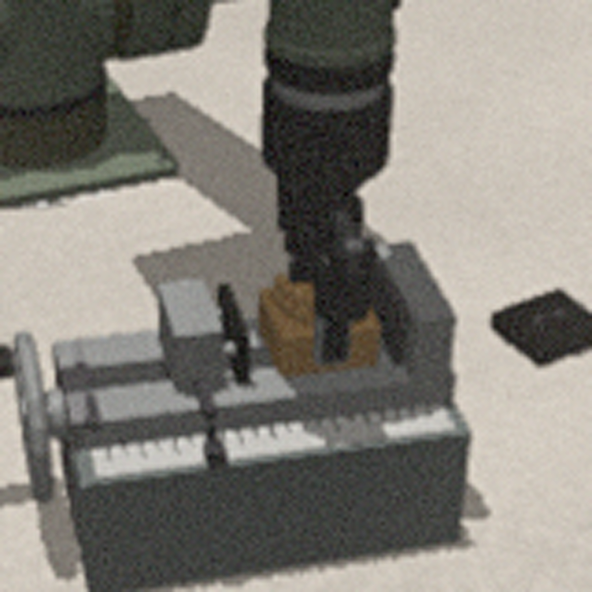

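The cast sits between pad and fence, just above the bed. I'll ease it down to contact.

```bash
python3 -m creep '[[[0,0,0,0,0,0.1,0],[0,0,0,0,0,0.05,0],[0,0,0,0,0,0,0]]]'
python3 - <<'E'
from h import *
rep()
E
```

```text
clock: 18.95
tool_pos: [534.5, 32.8, 115.7]
orientation: [0.763, 0.647, 0.0, 0.0]
wrist_force: [-3.4, -1.6, 5.9]
width: 57.0
t18.95 tcp [534.5  32.8 115.7] clampTCP [1.000e-01 8.120e+01 1.157e+02] yawY -9.39 tilt [0.001  0.0001] F [-3.4 -1.6  5.9] w57.0 q6 0.20
```

Contact at 6 N upward. Next I'll release, lift clear and look.

```bash
python3 -m creep '[[[0,0,0,0,0,0,1],[0,0,0,0,0,0,1],[0,0,0,0,0,0,1],[0,0,0,0,0,-2,1],[0,0,0,0,0,-5,1],[0,0,0,0,0,-5,1],[0,0,0,-4,-0.4,0,1],[0,0,0,-5,-0.4,0,1],[0,0,0,-5,-0.4,0,1],[0,0,0,-5,-0.5,0,1],[0,0,0,-4,-0.5,0,1],[0,0,0,0,0,0,1]]]'
python3 - <<'E'
from h import *
p=np.load('clamp.npy');a=np.radians(68)
g=c2w([-42*np.sin(a),-167,85+42*np.cos(a)]);rep(g+[0,0,-16.5])
shot('scene','s11',(180,140,340,260),5)
shot('top','t11',(210,160,330,240),6)
E
```

```text
clock: 20.45
tool_pos: [474.4, -192.6, 234.4]
orientation: [0.764, 0.645, -0.0, 0.0]
wrist_force: [0.4, 0.1, -0.3]
width: 85.5
t20.45 tcp [ 474.4 -192.6  234.4] clampTCP [ -22.5 -151.   234.4] yawY -9.62 tilt [-0.0002 -0.0002] F [ 0.4  0.1 -0.3] w85.5 q6 -0.24
tool shift cm [-1.61 -1.63 15.01]
```

View pics/s11.png

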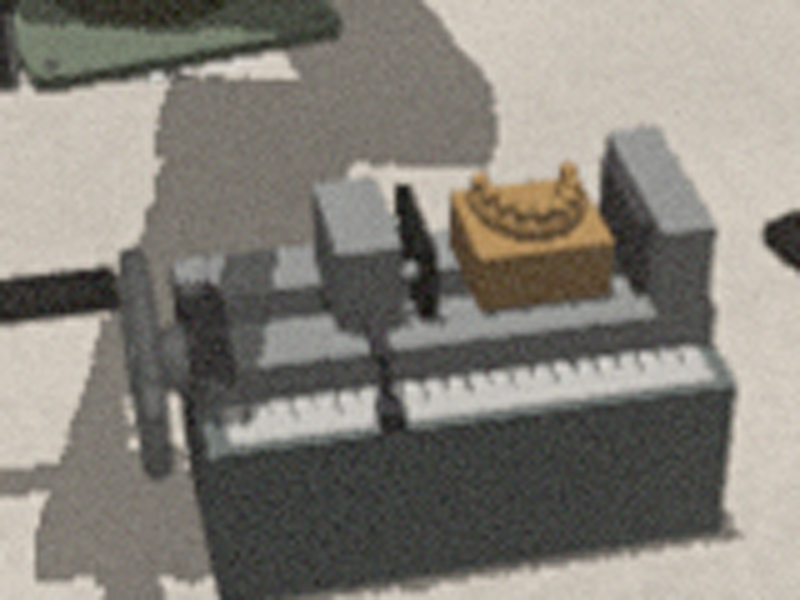

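View pics/t11.png

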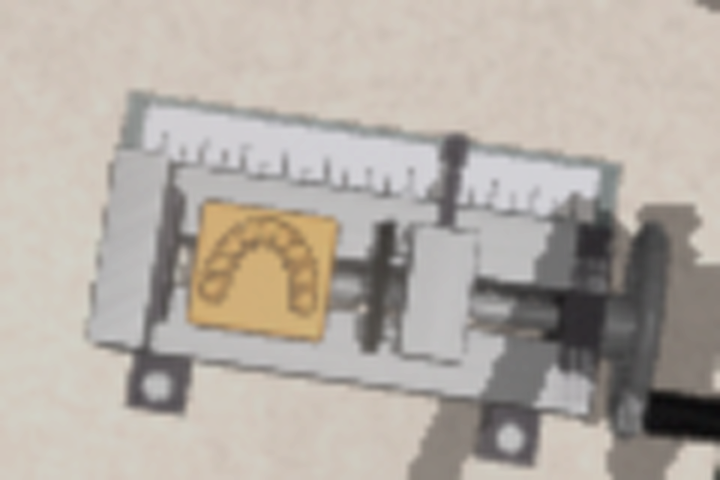

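The cast stands square and centred: top zoom centre (265,270), in line with the slide at (440,292). The slide is still at the mark. Next I'll re-grip the handle.

```bash
python3 -m creep '[[[0,0,0,-1.6,-1.55,2,1],[0,0,0,0,0,4,1],[0,0,0,0,0,4,1],[0,0,0,0,0,3.5,1],[0,0,0,0,0,1,1],[0,0,0,0,0,0,0],[0,0,0,0,0,0,0],[0,0,0,0,0,0,0],[0,0,0,0,0,0,0],[0,0,0,0,0,0,0]]]' 40
python3 - <<'E'
from h import *
rep()
E
```

```text
clock: 21.8
tool_pos: [456.5, -203.8, 90.2]
orientation: [0.763, 0.647, -0.0, -0.0]
wrist_force: [-3.8, 0.3, 6.2]
width: 20.6
t21.80 tcp [ 456.5 -203.8   90.2] clampTCP [ -38.3 -164.9   90.2] yawY -9.39 tilt [-0.0009  0.    ] F [-3.8  0.3  6.2] w20.6 q6 -0.28
```

```bash
python3 -m creep '[[[0,0,0,0,0.229,-0.459,0],[0,0,0,0,0.667,-0.87,0],[0,0,0,0,0.87,-0.667,0],[0,0,0,0,1.013,-0.42,0],[0,0,0,0,1.087,-0.143,0],[0,0,0,0,1.087,0.143,0],[0,0,0,0,1.013,0.42,0]]]'
python3 - <<'E'
from h import *
rep()
E
python3 -m creep '[[[0,0,0,0,0.87,0.667,0],[0,0,0,0,0.667,0.87,0],[0,0,0,0,0.42,1.013,0],[0,0,0,0,0.143,1.087,0],[0,0,0,0,-0.143,1.087,0],[0,0,0,0,0,0,0],[0,0,0,0,0,0,0]]]'
python3 - <<'E'
from h import *
rep()
shot('top','t12',(210,160,330,240),6)
E
```

```text
clock: 22.68
tool_pos: [515.2, -213.7, 109.9]
orientation: [0.763, 0.647, -0.001, -0.001]
wrist_force: [-6.4, -1.4, 1.0]
width: 20.3
t22.68 tcp [ 515.2 -213.7  109.9] clampTCP [  21.3 -165.1  109.9] yawY -9.39 tilt [-0.0025  0.0001] F [-6.4 -1.4  1. ] w20.3 q6 -0.25
clock: 23.55
tool_pos: [534.1, -216.9, 61.7]
orientation: [0.763, 0.647, -0.001, -0.001]
wrist_force: [-4.5, -0.9, -3.2]
width: 20.4
t23.55 tcp [ 534.1 -216.9   61.7] clampTCP [  40.4 -165.2   61.7] yawY -9.39 tilt [-0.0033  0.0004] F [-4.5 -0.9 -3.2] w20.4 q6 -0.24
```

View pics/t12.png

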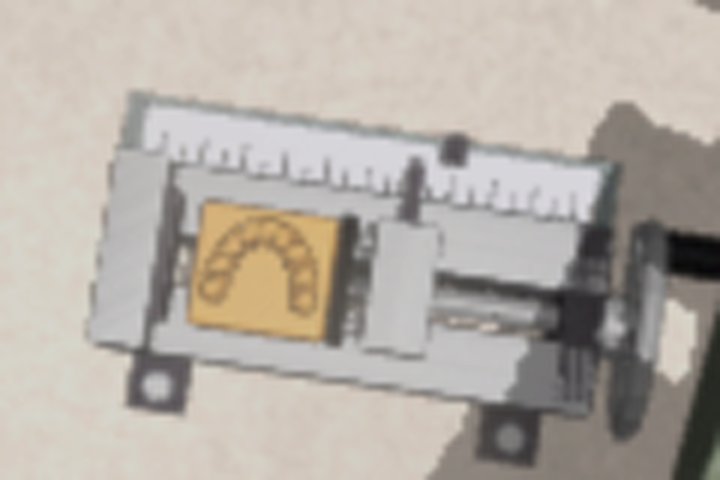

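Top view: the pad, at zoom column 348, has just reached the cast's rear edge at 340. There is still a gap between the cast's front at column 197 and the plate at 178. I'll continue in steps and track the cast's centroid.

```bash
cat >> h.py <<'E'
def castc(im):
    H=cv2.cvtColor(im,cv2.COLOR_BGR2HSV);m=((H[...,0]>8)&(H[...,0]<28)&(H[...,1]>90)).astype(np.uint8)
    k=np.zeros_like(m);k[185:225,225:285]=1;m*=k
    ys,xs=np.nonzero(m);r=cv2.minAreaRect(np.stack([xs,ys],1).astype(np.float32))
    c=w2c(onz('top',(xs.mean(),ys.mean()),142));return c[:2].round(2),len(xs),r[2],[round(v,1) for v in r[1]]
def ang(zc=73.1):
    o=ctrl.get_obs();c=w2c(o['tool_pos']);return np.degrees(np.arctan2(-c[0],c[2]-zc))%360, np.hypot(c[0],c[2]-zc)
E
python3 - <<'E'
from h import *
for n in('t11','t12'): print(n,castc(cv2.imread(f'pics/{n}_full.png')))
print(ang())
E
python3 -m creep '[[[0,0,0,0,-0.42,1.013,0],[0,0,0,0,-0.667,0.87,0],[0,0,0,0,-0.87,0.667,0],[0,0,0,0,-1.013,0.42,0],[0,0,0,0,-1.087,0.143,0],[0,0,0,0,0,0,0],[0,0,0,0,0,0,0]]]'
python3 - <<'E'
from h import *
rep();print(ang());im,d=shot('top','t13',(210,160,330,240),6);print(castc(im))
E
```

```text
t11 (array([-1.05, 80.4 ]), 452, 8.130102157592773, [22.6, 20.1])
t12 (array([-1.05, 80.47]), 453, 8.13010311126709, [22.8, 20.1])
(np.float64(254.1433535142041), np.float64(41.97039434384296))
clock: 24.48
tool_pos: [498.2, -210.9, 31.8]
orientation: [0.763, 0.647, 0.002, 0.002]
wrist_force: [5.1, -1.4, -2.5]
width: 20.7
t24.48 tcp [ 498.2 -210.9   31.8] clampTCP [   4.  -165.1   31.8] yawY -9.43 tilt [ 0.0058 -0.0015] F [ 5.1 -1.4 -2.5] w20.7 q6 -0.26
(np.float64(185.59223941152996), np.float64(41.472122286339314))
(array([-0.79, 86.06]), 456, 8.13010311126709, [22.8, 20.1])
```

View pics/t13.png

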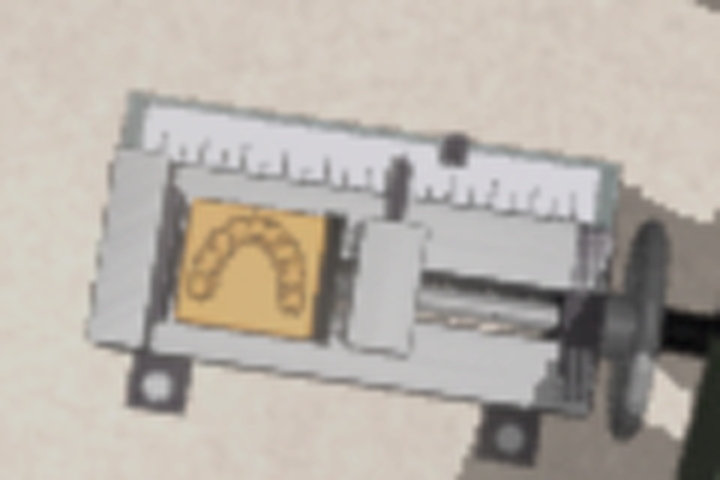

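Cast moved 5.6 mm for 6.9 mm of slide travel after pad contact, and its front is now about 4 mm from the plate (zoom column 188 vs 178). I'll go 30° more.

```bash
python3 -m creep '[[[0,0,0,0,-1.087,-0.143,0],[0,0,0,0,-1.013,-0.42,0],[0,0,0,0,0,0,0],[0,0,0,0,0,0,0]]]'
python3 - <<'E'
from h import *
rep();print(ang());im,d=shot('top','t14',(210,160,330,240),6);print(castc(im))
E
python3 -m creep '[[[0,0,0,0,-0.87,-0.667,0],[0,0,0,0,0,0,0],[0,0,0,0,0,0,0]]]'
python3 - <<'E'
from h import *
rep();print(ang());im,d=shot('top','t15',(210,160,330,240),6);print(castc(im))
E
```

```text
clock: 25.02
tool_pos: [474.3, -206.8, 36.8]
orientation: [0.763, 0.647, -0.0, -0.0]
wrist_force: [-0.0, -3.3, -3.8]
width: 20.4
t25.02 tcp [ 474.3 -206.8   36.8] clampTCP [ -20.3 -165.    36.8] yawY -9.39 tilt [-0.0009  0.0001] F [-0.  -3.3 -3.8] w20.4 q6 -0.27
(np.float64(150.83381442616368), np.float64(41.55286258308384))
(array([-0.82, 89.75]), 460, 8.130102157592773, [22.9, 20.1])
clock: 25.45
tool_pos: [465.2, -205.2, 43.8]
orientation: [0.763, 0.647, -0.0, -0.0]
wrist_force: [-1.8, -3.4, -1.2]
width: 20.2
t25.45 tcp [ 465.2 -205.2   43.8] clampTCP [ -29.5 -164.9   43.8] yawY -9.38 tilt [-0.0013  0.0001] F [-1.8 -3.4 -1.2] w20.2 q6 -0.27
(np.float64(134.84639862488302), np.float64(41.6045528771159))
(array([-0.71, 90.63]), 457, 8.130102157592773, [22.6, 20.1])
```

View pics/t15.png

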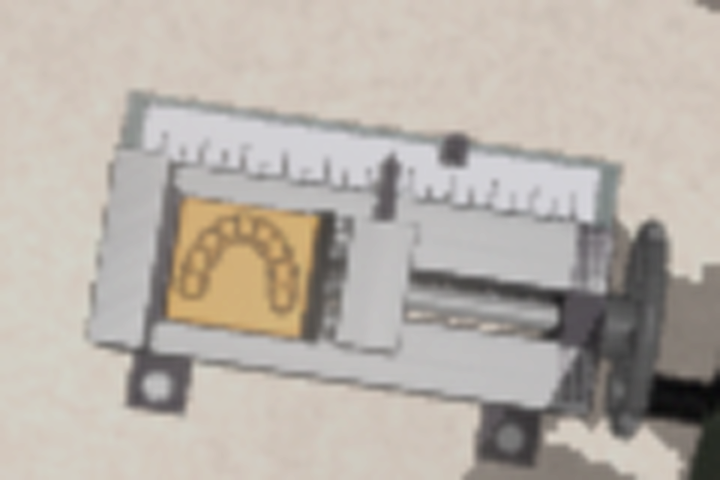

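Top view: the cast's front is now at the plate, zoom column 168. Its motion has fallen behind the slide (0.9 mm vs 1.6 mm), so it met the plate at about 142°. I'll go one more 15° step to confirm the plateau.

```bash
python3 -m creep '[[[0,0,0,0,-0.667,-0.87,0],[0,0,0,0,0,0,0],[0,0,0,0,0,0,0]]]'
python3 - <<'E'
from h import *
rep();print(ang());im,d=shot('top','t16',(210,160,330,240),6);print(castc(im))
E
```

```text
clock: 25.88
tool_pos: [458.6, -204.1, 52.5]
orientation: [0.763, 0.647, -0.0, -0.001]
wrist_force: [-3.7, -4.0, -0.7]
width: 20.1
t25.88 tcp [ 458.6 -204.1   52.5] clampTCP [ -36.2 -164.9   52.5] yawY -9.38 tilt [-0.0015  0.0002] F [-3.7 -4.  -0.7] w20.1 q6 -0.28
(np.float64(119.63837297650228), np.float64(41.67619006680673))
(array([-0.71, 90.63]), 457, 8.130102157592773, [22.6, 20.1])
```

The plateau is confirmed: the cast stays at 90.63 while the slide moved 1.5 mm. Contact was at about 141°, so half compression (4 mm) is at about 104°. One more 15° step.

```bash
python3 -m creep '[[[0,0,0,0,-0.42,-1.013,0],[0,0,0,0,0,0,0],[0,0,0,0,0,0,0]]]'
python3 - <<'E'
from h import *
rep();print(ang());im,d=shot('top','t17',(230,180,290,225),12);print(castc(im))
crop(cv2.imread('pics/t13_full.png'),(230,180,290,225),12,'t13z')
shot('scene','s17',(220,150,330,230),7)
E
```

```text
clock: 26.3
tool_pos: [454.4, -203.4, 62.6]
orientation: [0.763, 0.647, -0.001, -0.001]
wrist_force: [-3.4, -4.0, -0.5]
width: 20.5
t26.30 tcp [ 454.4 -203.4   62.6] clampTCP [ -40.4 -164.8   62.6] yawY -9.38 tilt [-0.0016  0.0002] F [-3.4 -4.  -0.5] w20.5 q6 -0.28
(np.float64(104.60571075626899), np.float64(41.7933509644149))
(array([-0.71, 90.63]), 457, 8.130102157592773, [22.6, 20.1])
```

View pics/t17.png

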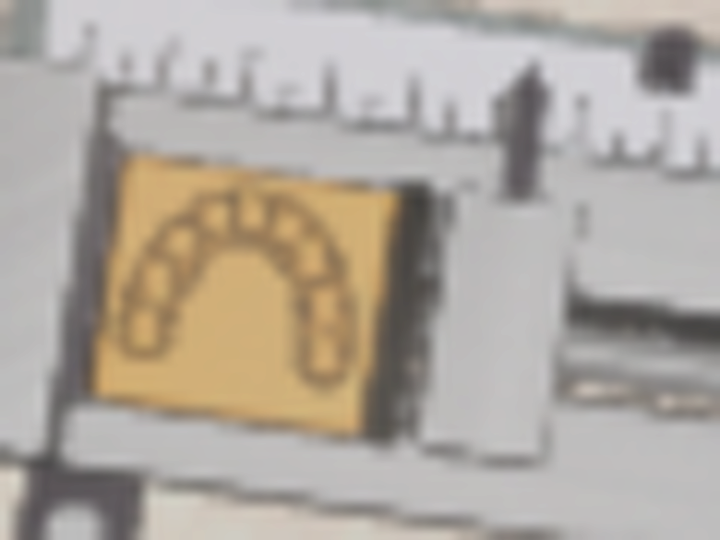

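View pics/t13z.png

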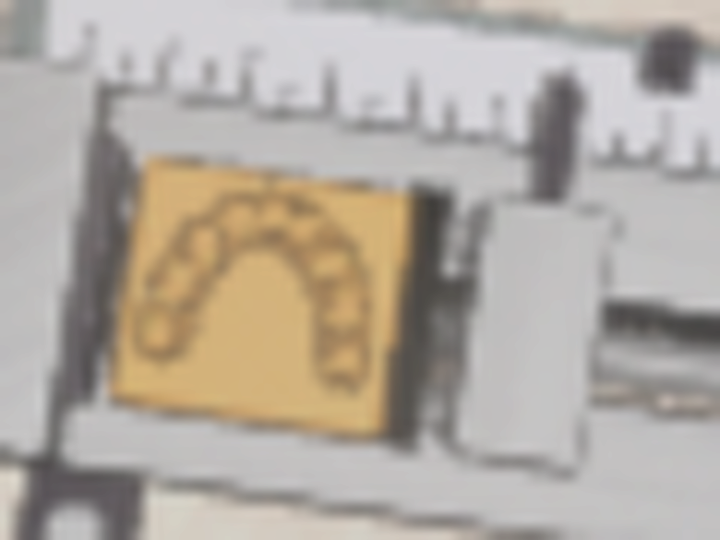

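View pics/s17.png

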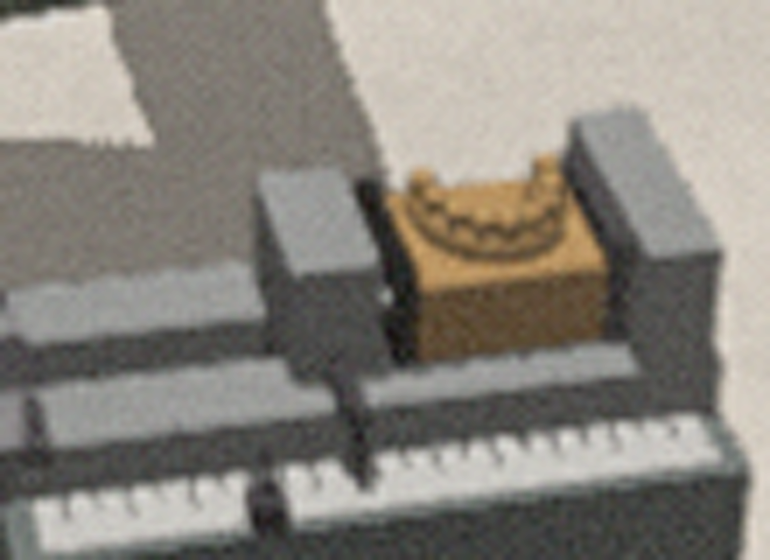

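Top view: pad and jaw have closed by 16 zoom px against the free state, about 3.6 mm, plus a little drag compression. The cast is square at columns 95-400, against the plate. I'll let go and retreat.

```bash
python3 -m creep '[[[0,0,0,0,0,0,1],[0,0,0,0,0,0,1],[0,0,0,0,0,0,1],[0,0,0,0,0,-2,1],[0,0,0,0,0,-5,1],[0,0,0,0,0,-5,1],[0,0,0,0,0,-4,1],[0,0,0,-4,-2,0,1],[0,0,0,0,0,0,1],[0,0,0,0,0,0,1]]]'
python3 - <<'E'
from h import *
rep();im,d=shot('top','t18',(230,180,290,225),12);print(castc(im))
g=cv2.imread('pics/t17_full.png').astype(int);print('diff in clamp area',np.abs(g[170:222,225:290]-im[170:222,225:290].astype(int)).max())
im2,_=shot('scene','s18');cv2.imwrite('pics/s18.png',im2)
cv2.imwrite('pics/t18f.png',im)
E
```

```text
clock: 27.65
tool_pos: [429.1, -239.3, 222.0]
orientation: [0.763, 0.647, 0.0, -0.0]
wrist_force: [0.3, 0.5, 0.5]
width: 85.2
t27.65 tcp [ 429.1 -239.3  222. ] clampTCP [ -59.6 -204.4  222. ] yawY -9.43 tilt [0.0001 0.0009] F [0.3 0.5 0.5] w85.2 q6 -0.37
(array([-0.71, 90.63]), 457, 8.130102157592773, [22.6, 20.1])
diff in clamp area 3
```

View pics/s18.png

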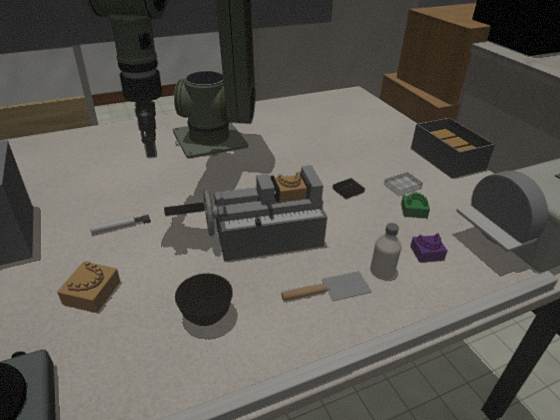

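View pics/t18f.png

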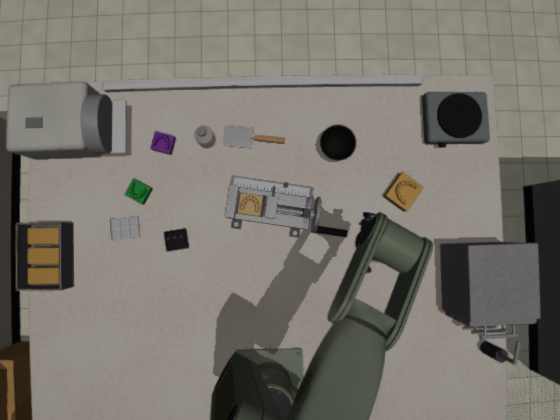

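The cast is clamped at top (251,205). The gripper is clear at scene (150,140), the other items stand where they were, and nothing in the clamp moved when I let go. Handing in now.

```bash
python3 -c "
from bench import ticket
print(ticket.sign_off())"
```

```text
the job is handed in; nothing more can be done
None
```

The job is done and handed in at about 27.7 s; no verdict was reported.

**What I did**
- I wound the slide open about 1.8 turns until the pointer stood level with the mark. It stayed there, released, for about 10 s while I fetched the cast.
- I set the cast upright, square and centred on the bed, and let go of it.
- I wound the slide in. The cast met the plate at a wheel angle of about 141°, seen when the cast stopped moving while the slide went on. I stopped at about 104.6° and released the handle.

**Last checks**
- **Pad:** it is pressed in about 3.6–3.9 mm of 8. This comes from the wheel travel past the meeting point and from how far pad and jaw closed in the picture. The handle force was too noisy to confirm it.
- **Cast:** its measured position was the same before and after I let go of the handle, and nothing in the clamp moved.
- **Bench:** no other item looked moved by eye, and the gripper was clear of everything.
- **Disagreement:** at the mark, the two cameras differed by about 2.5 mm. The top view put the pointer about 1 mm past the mark and the scene view about 1.5 mm short. I stopped at the mean, so level is only sure to about 1 mm either way.

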